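Stock and light the sweet-tin counter display

ROBOT

A 6-joint arm with a two-finger parallel gripper is mounted at the origin on the work surface. World frame = base frame: x ahead of the robot, y to its left, z up, the work surface at z = 0. Lengths are in m, angles in rad, forces in N, time in s.
With the tool pointing down it reaches from about 0.25 to 0.775 m from the base axis. Payload 4 kg.
Tool frame: the origin (TCP) lies at the very end of the fingers, on their centre line; the grasp point (between the pads) lies 19 mm behind it (robot.pinch_z is the distance from the TCP to the grasp point, in m); z points along the fingers, y is the line along which they close (so a half turn about z gives the same grasp; the last joint's range is limited). The gripper opens to 94 mm and grips with 3 to 60 N. Pads are 16 mm wide; open, the fingers measure 119 mm over their backs; the gripper's body (75 mm by 177 mm) begins 78 mm behind the grasp point.
Start: joints at [-1.249, 0.087, 1.371, -0, 1.684, -0.103], TCP at [0.227, -0.501, 0.206] pointing down, gripper open.
Joint ranges: [-3.1, 3.1], [-0.76, 2.03], [0.27, 2.55], [-1.08, 4.22], [0.17, 2.65], [-2.57, 2.57]. Speed limits (rad/s): [2.79, 2.79, 3.14, 3.14, 3.14, 3.14].

INTERFACE

Orientations are given as [roll, pitch, yaw] about the fixed x, y, z axes, in that order (R = Rz(yaw) Ry(pitch) Rx(roll)).
In Python, from bench import robot gives the robot as it stands.
- The arm moves only by the tool arm_command, never from a script. Its argument "targets" is one flat list of numbers, 7 for each row, row after row: the turn, a rotation vector about the tool's x, y, z in degrees, then the shift along the tool's x, y, z in mm, then the closure, from -1 (fully open) to 1 (shut). In form: [ax, ay, az, x, y, z, hand, ax, ay, az, x, y, z, hand, ...]. A call has 1 to 20 rows; each row is the pose to reach, as a shift and turn from the pose commanded when the call began, along the tool's axes at that moment; what a row does not reach only later rows make up. A row lasts 1/10 s, in which the tool goes at most 50 mm and 8.59 degrees, less where a joint would pass 70% of its speed; a pose out of reach is approached as far as the arm can. A call with a gripper value outside its range is refused whole. The fingers move at their own pace and stop on an object; the grip force is fixed at half the most. Time passes only in rows, so rows that repeat a pose let the fingers close. It gives the time, the measured TCP pose, the force, the opening and the grip force at its end, in the units of the state.
- robot.get_obs(): the state, without advancing time (a new reading comes with each control period).
- robot.snapshot(name): name is "scene" or "top" or "wrist"; returns a dict with "color" (420x560x3 uint8, red, green, blue), "range_z" (420x560 float32, m along the optical axis (not along the pixel's ray), 0 where there is no reading), "fx", "fy", "cx", "cy" (pixels), "T" (4x4, takes a point from camera to world coordinates); the wrist camera has in their place "T_tool_cam" (4x4, takes a point from camera to tool coordinates, whose origin is the TCP and whose axes are the flange's). Camera axes: x right, y down, z forward; pixel columns grow to the right and rows downward; lengths in m; the calibration is good to about 2 mm. A picture is of the moment at which its call begins: read the wrist's pose just before it.
- robot.close_job(): hands the job in; it is judged then, once.
The state is a dict: "time": time; "joint_positions": joint angles; "qvel": joint speeds; "joint_torque": joint torques, N m; "tool_pos": TCP position; "ee_rot": TCP orientation; "wrist_force": force on the tool from outside, world axes, zero at the start; "wrist_torque": the same for the moment, N m; "width": finger opening in m; "finger_force": force on a finger pad.
Only numpy, scipy, OpenCV 4.12 (cv2) and the standard library are available. Lean on these libraries where they do the work, as an engineer would, in place of code of your own. Each camera call takes 0.05 s, during which the arm holds its last target. There are 200 camera calls.

TASK

Get the counter display ready for opening: stand every sweet tin upright on the floor of the wooden tray, round tins in the bay in front of the lamp's collar and square tins in the other bay. Bring the folded-up lamp down by turning its collar on the rod until the collar's set screw faces squarely onto the flat of the rod, then tighten the set screw clockwise until it stops firmly on the flat, and only then slide the dimmer's grip level with its brass mark. Let go of everything and leave the jar, the book and the glass cake stand where they are.

Things in the scene. Friction and masses are not known exactly. Their poses are not given: they have to be found in the camera images.
- stand: Fixed display stand: base board 270 x 310 x 10 mm, wooden tray on the robot's side, lamp rail behind. Origin: on the table under the tray's middle; x points from tray to rail, y along the tray. Tray floor 10 mm above the table, 90 mm wide inside in x (-45..45 mm); lips and the divider at y = 0 are 5 mm thick and rise 8 mm above the floor. Two bays, each 147 mm long in y.
- bay_round (a point): Middle of the floor of the bay for the round tins, the one in front of the collar (stand y = -76 mm); axes as the stand. Two tins stand side by side 36 mm either way from here in y.
- bay_square (a point): Middle of the floor of the other bay, for the square tins (stand y = +76 mm); axes as the stand. Two tins stand side by side 36 mm either way from here in y.
- rod_flat (a point): Middle of the rod's flat under the collar; z is the flat's outward normal, y runs along the rod. Dark steel rod, 24 mm thick, axis at stand x = 165 mm, 110 mm up, on green posts (26 x 14 mm, 124 mm tall) at y = +-140 mm. The bright flat is cut 5 mm deep (7 mm from the axis) over the whole length, so it shows beside the collar and at the ends. The rod is clamped and does not turn.
- rod (a joint): Which way the flat of the clamped rod faces: angle in rad of its normal from straight up, positive leaning to the stand's +x (away from the tray); between -0.2 and 0.2, constant in a run. Not to be moved.
- screw_grip (a point): Middle of the set screw's black thumb bar, 50 mm from the rod's axis. Frame turns with the collar, not the screw: z outward along the screw, y along the rod. Bar 34 x 12 mm, 30 mm tall; at knob 0 the 34 mm side lies along this x. Collar: 38 mm across, 24 wide, at stand y = -60 mm. A lamp arm goes 55 mm from the rod's axis to this -x, to a brass tube 22 mm thick, 140 long, parallel to the rod.
- collar (a joint): Turn of the collar on the rod, rad: 0 with the set screw straight up, positive with the screw leaning to the stand's +x and the lamp lifted. The screw faces the flat when collar equals rod. Starts at 0.6 to 1.0 (lamp folded up), range -0.5 to 1.25; stays where it is left (friction about 0.2 N m).
- knob (a joint): Turn of the set screw, rad: 0 loose, grows clockwise seen from outside; at q the bar has turned -q about screw_grip's z. Friction 0.06 N m, stays put, does not move axially (an inner pin advances 1.5 mm per rad). Square on the flat it comes up firm at about 4.0 rad (tight from 3.4); off the flat it binds hard on the rod's round somewhere from 0.7 to 2.8 rad. Starts at 0 to 0.12.
- dimmer (a joint): Position of the dimmer's grip along its track, m, 0 to 0.12, growing towards the +y of the mark's frame. Friction 1.5 N.
- dimmer_top (a point): Top centre of the dimmer's black grip, 28 mm across the track, 20 mm along it and 40 mm tall, its top 54.5 mm above the table. The track is an aluminium bar 40 mm wide, 170 mm long and 14 mm tall, fixed on the table. The point's y axis runs along the track.
- mark: Upright brass mark, a fixed blade 14 x 3 x 16 mm on the table beside the track, on the side away from the robot, 8 mm clear of the track's edge. Origin: centre of its underside. Its y axis runs along the dimmer's track; the grip is level with it when dimmer_top has y = 0 in this frame.
- round1: Round sweet tin, steel with a white lid, 50 mm in diameter, 45 mm tall, about 0.12 kg. Origin: centre of its underside, z up. May be absent.
- round2: A second round tin, the same as round1. May be absent.
- square1: Square sweet tin, steel with a white lid, 46 x 46 mm and 45 mm tall, about 0.12 kg. Origin: centre of its underside, z up, x and y square to its sides. May be absent.
- square2: A second square tin, the same as square1. May be absent.
- jar: Bystander: capped glass jar 90 mm in diameter, 130 mm tall. Not to be moved.
- book: Bystander: closed blue book 100 x 150 x 24 mm lying flat. Not to be moved.
- cakestand: Bystander: low glass cake stand, 120 mm across, 80 mm tall. Not to be moved.
Things that resemble listed ones, but are neither listed nor needed, are in the scene too. What is shaped like the round2 but black is not meant.

How it is judged:
By the outcome, as a careful person would: the job done as asked, in the order asked, and still so for the second after the job is handed in, with the robot touching nothing.
Of round1, round2, square1, square2 only 2 to 4 are there at a start; the rules pass over those that are not, and their reading is None.
At some moment in a run one of round1, round2, square1, square2 may be knocked a few centimetres aside while the robot is not near it.
Once in a run the grip may slacken for a moment while it holds something.
It also fails if it takes over 210 s, if anything falls off the work surface, if the arm or the gripper's body presses on something with over 40 N, if the wrist force passes 120 N, or if a joint passes its speed limit or range.

## Working session

There is one attempt and no reset: what is moved stays moved. The work goes in short steps, Python scripts to look and compute and a tool call to move; the robot and the scene stay as the last step left them, time stands still between calls to the robot, and variables do not carry over. Pictures are saved under pics/ and viewed, at most 14 in all, crops included, and the job is handed in when it is done.

Besides the shell and the picture viewer there is one more tool, called after "Emit:" by a JSON object that holds its "name" and its "arguments", one argument or row to a line. arm_command: Moves the arm, as the interface text tells. Its arguments: {"type":"object","properties":{"targets":{"type":"array"}},"required":["targets"]}

```bash
ls; mkdir -p pics; cat > h.py <<'E'
import numpy as np, cv2
from bench import robot
from scipy.spatial.transform import Rotation as R
def toolT():
    o=robot.get_obs(); T=np.eye(4); r=np.array(o["ee_rot"])
    T[:3,:3]=r if r.shape==(3,3) else R.from_euler('xyz',r).as_matrix()
    T[:3,3]=o["tool_pos"]; return T
def snap(n,f=None):
    Tt=toolT(); s=robot.snapshot(n)
    if n=="wrist": s["T"]=Tt@s["T_tool_cam"]
    if f: cv2.imwrite("pics/%s.png"%f,s["color"][:,:,::-1])
    np.savez("last_%s.npz"%n,**s)
    return s
def load(n): return dict(np.load("last_%s.npz"%n))
def ray(s,u,v,z):
    d=s["T"][:3,:3]@np.array([(u-s["cx"])/s["fx"],(v-s["cy"])/s["fy"],1]); o=s["T"][:3,3]
    return o+d*(z-o[2])/d[2]
def cloud(s):
    v,u=np.mgrid[:420,:560]; z=s["range_z"]
    P=np.stack([(u-s["cx"])/s["fx"]*z,(v-s["cy"])/s["fy"]*z,z],-1)
    W=P@s["T"][:3,:3].T+s["T"][:3,3]; W[z==0]=np.nan; return W
def proj(s,p):
    q=np.linalg.inv(s["T"])@np.r_[p,1]; return s["fx"]*q[0]/q[2]+s["cx"],s["fy"]*q[1]/q[2]+s["cy"]
E
python3 - <<'E'
from h import *
o=robot.get_obs(); print(o)
s=snap("scene","scene0"); t=snap("top","top0")
for k in (s,t): print(k["T"].round(3),k["fx"],k["cx"],k["cy"])
E
```

```text
pics
{'time': 0.0, 'joint_positions': array([-1.24909488e+00,  8.79099985e-02,  1.37224013e+00, -4.74869159e-05,
        1.68359135e+00, -1.03105399e-01]), 'qvel': array([ 0.00048415, -0.00091971, -0.00081557,  0.00098511, -0.00133057,
       -0.00150295]), 'joint_torque': array([-9.61271362e-04, -3.40189397e+01, -3.02425504e+01,  7.14431307e-02,
        3.29749938e-02, -1.79626722e-04]), 'tool_pos': array([ 0.22648327, -0.50060209,  0.20433594]), 'ee_rot': array([-3.13945037e+00, -1.74217918e-04,  4.24801364e-01]), 'wrist_force': array([ 0.04884715,  0.05248785, -0.05464552]), 'wrist_torque': array([-0.01048827, -0.01017978, -0.02452843]), 'finger_force': 0.0, 'width': 0.09403534916541297}
[[ 0.654  0.543 -0.526  1.245]
 [ 0.756 -0.484  0.441 -0.621]
 [-0.015 -0.686 -0.727  1.138]
 [ 0.     0.     0.     1.   ]] 516.9402517680594 278.0842222571915 207.4262142399274
[[ 0.    -0.996  0.087  0.441]
 [-1.     0.     0.003  0.003]
 [-0.003 -0.087 -0.996  1.266]
 [ 0.     0.     0.     1.   ]] 406.44256693449256 275.78979423733483 209.60515686068737
```

View pics/scene0.png

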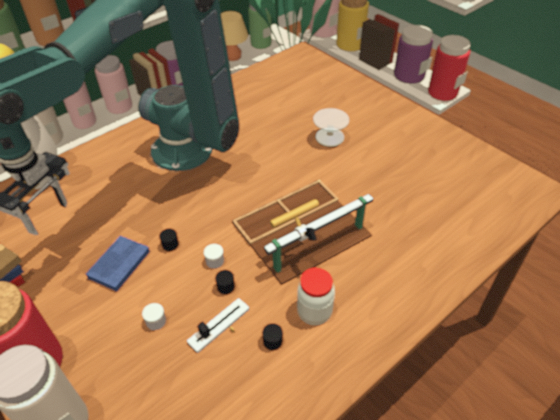

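View pics/top0.png

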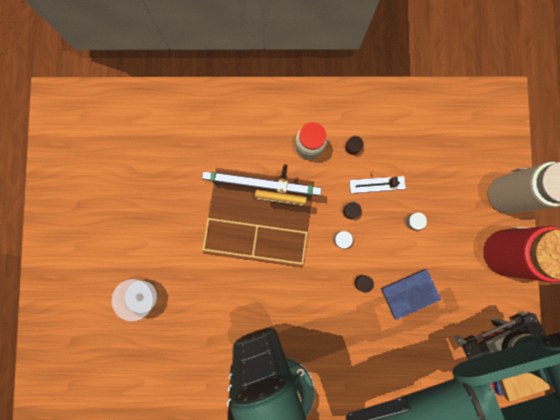

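The stand's tray is at about (255,242) in the top view, with the rail behind it and the collar at about (284,185). White tins are at (344,240) and (418,221), the dimmer is at (378,184), and the black pucks are decoys.

```bash
python3 - <<'E'
from h import *
t=load("top"); s=load("scene")
c=t["color"]; a=cv2.resize(c[140:270,190:440],None,fx=3.2,fy=3.2,interpolation=cv2.INTER_CUBIC)
cv2.imwrite("pics/topcrop.png",a[:,:,::-1][:,:800])
W=cloud(t)
for n,(u,v) in dict(tinA=(344,240),tinB=(418,221),railL=(207,176),railR=(317,190),trayTL=(210,221),trayBR=(304,265),trayBL=(205,253),trayTR=(307,232),mid=(255,242),jar=(312,137),book=(411,294),cake=(133,300),dim=(394,182),trackL=(352,186),trackR=(404,183),arm=(284,170)).items():
    print(n,W[v,u].round(3), ray(t,u,v,.0).round(3))
# white masks
hsv=cv2.cvtColor(c,cv2.COLOR_RGB2HSV)
for (u,v) in ((344,240),(418,221)):
    m=(hsv[...,1]<50)&(hsv[...,2]>150); n,l,st,ce=cv2.connectedComponentsWithStats(m.astype(np.uint8))
    k=l[v,u]; cs=cv2.findContours((l==k).astype(np.uint8),0,2)[0][0]
    (w,h)=cv2.minAreaRect(cs)[1]; print(ce[k],st[k], st[k][4]/(w*h+1e-9),cv2.minAreaRect(cs), ray(t,*ce[k],.045))
E
```

```text
tinA [ 0.457 -0.197  0.042] [ 0.458 -0.204  0.   ]
tinB [ 0.514 -0.419  0.047] [ 0.517 -0.435  0.   ]
railL [0.639 0.205 0.114] [0.659 0.224 0.   ]
railR [ 0.599 -0.11   0.114] [ 0.614 -0.122  0.   ]
trayTL [0.516 0.211 0.01 ] [0.517 0.213 0.   ]
trayBR [ 0.381 -0.079  0.002] [ 0.381 -0.079  0.   ]
trayBL [0.418 0.226 0.009] [0.418 0.227 0.   ]
trayTR [ 0.482 -0.089  0.003] [ 0.483 -0.089  0.   ]
mid [0.451 0.071 0.019] [0.452 0.072 0.   ]
jar [ 0.748 -0.096  0.132] [ 0.784 -0.107  0.   ]
book [ 0.296 -0.399  0.026] [ 0.293 -0.407  0.   ]
cake [0.285 0.418 0.081] [0.274 0.446 0.   ]
dim [ 0.63  -0.346  0.062] [ 0.64  -0.364  0.   ]
trackL [ 0.624 -0.228  0.017] [ 0.627 -0.232  0.   ]
trackR [ 0.634 -0.39   0.017] [ 0.636 -0.395  0.   ]
arm [ 0.647 -0.015  0.163] [ 0.678 -0.018  0.   ]
[343.5        239.37190083] [335 231  18  18 242] 0.8455627578534066 ((343.75, 239.25), (16.76007080078125, 17.076295852661133), 71.56504821777344) [ 0.45903258 -0.19526102  0.045     ]
[417.40174672 220.73362445] [410 213  16  17 229] 0.954166666662691 ((417.5, 221.0), (16.0, 15.0), 90.0) [ 0.51490713 -0.41800675  0.045     ]
```

View pics/topcrop.png

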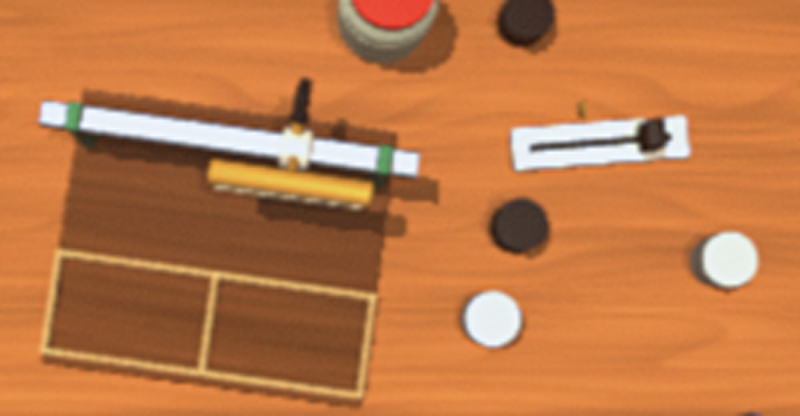

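```bash
cat >> h.py <<'E'
def row(p,yaw=None,rot=None,T=None):
    """row shift/turn from the current pose to TCP position p; tool down with tool-y world direction set by yaw"""
    T=toolT() if T is None else T
    if rot is None: rot=R.from_euler('xyz',[np.pi,0,yaw]).as_matrix()
    v=R.from_matrix(T[:3,:3].T@rot).as_rotvec(degrees=True)
    d=T[:3,:3].T@(np.array(p)-T[:3,3])*1e3
    n=max(np.linalg.norm(d)/50,np.linalg.norm(v)/8.59)
    print("row",v.round(1),d.round(1),"n>=%.1f"%n,"world yaw now",np.degrees(R.from_matrix(T[:3,:3]).as_euler('xyz')).round(1))
E
python3 - <<'E'
from h import *
s=snap("wrist"); print(s["T_tool_cam"].round(3),s["fx"],s["cx"],s["cy"]); T=toolT(); print(T.round(3))
row([0.50,-0.36,0.30],0.0)
row([0.50,-0.36,0.30],0.42)
E
```

```text
[[-0.001 -0.968 -0.25   0.074]
 [ 1.    -0.001  0.    -0.   ]
 [-0.001 -0.25   0.968 -0.179]
 [ 0.     0.     0.     1.   ]] 346.77194992924086 278.9597576823959 205.34149727305805
[[ 0.911  0.412 -0.001  0.227]
 [ 0.412 -0.911  0.002 -0.501]
 [ 0.    -0.002 -1.     0.205]
 [ 0.     0.     0.     1.   ]]
row [-0.1  0.  24.3] [307.2 -15.7 -95.4] n>=6.4 world yaw now [-179.9   -0.    24.3]
row [-0.1 -0.   0.3] [307.2 -15.7 -95.4] n>=6.4 world yaw now [-179.9   -0.    24.3]
```

```bash
python3 - <<'E'
from h import *
row([0.57,-0.22,0.30],0.0)
E
```

```text
row [-0.1  0.  24.3] [ 428.6 -114.4  -95.2] n>=9.1 world yaw now [-179.9   -0.    24.3]
```

Emit:
{"name": "arm_command", "arguments": {
  "targets": [0, 0, 0, 0, 0, -95, -1, 0, 0, 0, 0, 0, -95, -1, 0, 0, 24.3, 428, -114, -95, -1, 0, 0, 24.3, 428, -114, -95, -1, 0, 0, 24.3, 428, -114, -95, -1, 0, 0, 24.3, 428, -114, -95, -1, 0, 0, 24.3, 428, -114, -95, -1, 0, 0, 24.3, 428, -114, -95, -1, 0, 0, 24.3, 428, -114, -95, -1, 0, 0, 24.3, 428, -114, -95, -1, 0, 0, 24.3, 428, -114, -95, -1, 0, 0, 24.3, 428, -114, -95, -1, 0, 0, 24.3, 428, -114, -95, -1, 0, 0, 24.3, 428, -114, -95, -1]
}}

```text
time: 1.55
tool_pos: [0.5689, -0.2217, 0.3003]
ee_rot: [3.141, 0.001, -0.0]
wrist_force: [-0.2, 1.2, 0.3]
width: 0.0941
finger_force: 0.0
```

```bash
python3 - <<'E'
from h import *
s=snap("wrist"); print(toolT().round(3)); robot.get_obs()["time"]
c=cv2.resize(s["color"],(800,600),interpolation=cv2.INTER_CUBIC); cv2.imwrite("pics/w1.png",c[:,:,::-1])
E
```

```text
[[ 1.    -0.001 -0.     0.569]
 [-0.001 -1.    -0.001 -0.222]
 [-0.     0.001 -1.     0.301]
 [ 0.     0.     0.     1.   ]]
```

View pics/w1.png

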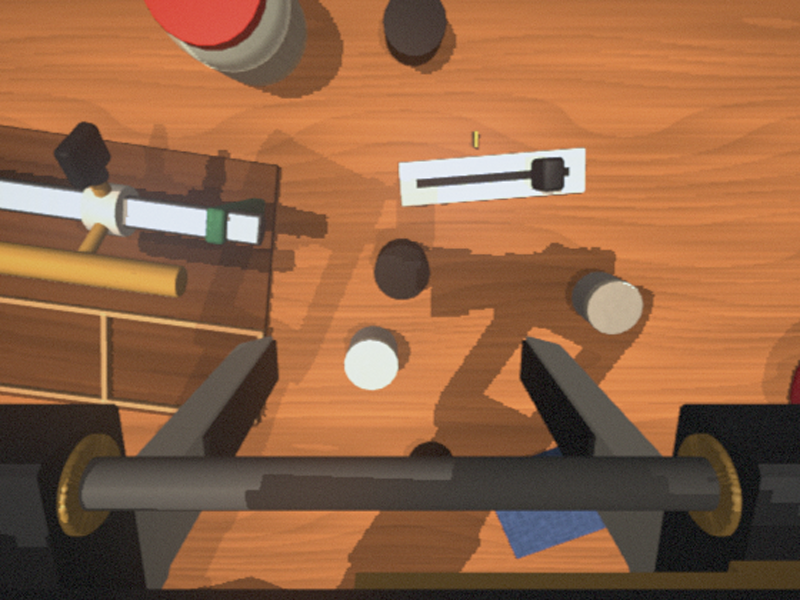

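The wrist view shows both white tins are round: A at (371,364), B at (613,306). The brass mark is at (476,138), the dimmer grip at (548,174) and the collar at (103,208), with its screw bar leaning away at (82,155).

```bash
cat >> h.py <<'E'
def tin(s,xy,rad=.045,zl=(.038,.055)):
    W=cloud(s); m=(W[...,2]>zl[0])&(W[...,2]<zl[1])&(np.hypot(W[...,0]-xy[0],W[...,1]-xy[1])<rad)&(s["color"].max(-1)>90)
    P=W[m][:,:2]; (c,r)=cv2.minEnclosingCircle(P.astype(np.float32)); rr=cv2.minAreaRect(P.astype(np.float32))
    print("tin n",m.sum(),"circ",np.round(c,4),round(r,4),"mean",P.mean(0).round(4),"rect",np.round(rr[1],3),"z",np.median(W[m][:,2]).round(3)); return np.array(c)
E
python3 - <<'E'
from h import *
w=load("wrist")
a=tin(w,(.459,-.195)); b=tin(w,(.515,-.418))
t=snap("top","top1"); tin(t,(.459,-.195)); tin(t,(.515,-.418))
q=np.array([(58,252),(375,295),(360,398),(45,353),(217,275),(204,372)])/3.2+[190,140]
P=np.array([ray(t,u,v,.018) for u,v in q])[:,:2]; print(P.round(4)); print("ctr",P[:4].mean(0))
for i,j in((1,0),(2,3)): d=P[j]-P[i]; print(np.linalg.norm(d),np.arctan2(-d[0],d[1]))
# rod, green posts in both views
for s in(t,w):
    W=cloud(s);h=cv2.cvtColor(s["color"],cv2.COLOR_RGB2HSV)
    g=(h[...,0]>60)&(h[...,0]<95)&(h[...,1]>100)&(W[...,2]>.11)&(W[...,2]<.14)&(W[...,0]>.5)&(W[...,0]<.7)
    n,l,st,ce=cv2.connectedComponentsWithStats(g.astype(np.uint8))
    for k in range(1,n):
        if st[k][4]>8: print("post",st[k][4],W[l==k].mean(0).round(4), np.nanmax(W[l==k],0).round(3))
row([*a,.12],np.pi/2-.13)
E
```

```text
tin n 1083 circ [ 0.4606 -0.1947] 0.0257 mean [ 0.4621 -0.1947] rect [0.049 0.05 ] z 0.045
tin n 1193 circ [ 0.5163 -0.4174] 0.0259 mean [ 0.5175 -0.4166] rect [0.051 0.05 ] z 0.046
tin n 31 circ [ 0.4661 -0.1791] 0.0162 mean [ 0.4668 -0.1759] rect [0.009 0.032] z 0.046
tin n 50 circ [ 0.5202 -0.4055] 0.0204 mean [ 0.5234 -0.4014] rect [0.013 0.041] z 0.045
[[ 0.5227  0.2159]
 [ 0.4814 -0.0887]
 [ 0.3835 -0.0738]
 [ 0.426   0.2269]
 [ 0.5006  0.0628]
 [ 0.408   0.0749]]
ctr [0.45339864 0.07009036]
0.3073571774823622 -0.1348434558565254
0.30365262993685893 -0.1406715805659923
row [  0.    0.  -82.6] [-108.   -27.5  180.8] n>=9.6 world yaw now [ 1.8e+02 -0.0e+00 -1.0e-01]
```

Emit:
{"name": "arm_command", "arguments": {
  "targets": [0, 0, 0, -108, -27.5, 181, -1, 0, 0, 0, -108, -27.5, 181, -1, 0, 0, 0, -108, -27.5, 181, -1, 0, 0, 0, -108, -27.5, 181, -1, 0, 0, 0, -108, -27.5, 181, -1, 0, 0, 0, -108, -27.5, 181, -1, 0, 0, 0, -108, -27.5, 215, -1, 0, 0, 0, -108, -27.5, 250, -1, 0, 0, 0, -108, -27.5, 285, -1, 0, 0, 0, -108, -27.5, 285, -1, 0, 0, 0, -108, -27.5, 285, -1]
}}

```text
time: 2.75
tool_pos: [0.463, -0.1948, 0.0174]
ee_rot: [3.14, -0.002, -0.0]
wrist_force: [0.9, -0.8, -0.1]
width: 0.0939
finger_force: 0.0
```

```bash
python3 - <<'E'
from h import *
print(toolT()[:3,3].round(4)); w=snap("wrist"); W=cloud(w)
m=(W[...,2]>.04)&(W[...,2]<.05)&(np.hypot(W[...,0]-.4606,W[...,1]+.1947)<.05)&(w["color"].max(-1)>90)
print(m.sum(), np.nanmin(W[m],0).round(3),np.nanmax(W[m],0).round(3))
E
```

```text
[ 0.463  -0.1948  0.0174]
7986 [ 0.439 -0.243  0.04 ] [ 0.486 -0.147  0.05 ]
```

Emit:
{"name": "arm_command", "arguments": {
  "targets": [0, 0, 0, 0, 0, 0, 1, 0, 0, 0, 0, 0, 0, 1, 0, 0, 0, 0, 0, 0, 1, 0, 0, 0, 0, 0, 0, 1, 0, 0, 0, 0, 0, 0, 1, 0, 0, 0, 0, 0, 0, 1, 0, 0, 0, 0, 0, -50, 1, 0, 0, 0, 0, 0, -100, 1, 0, 0, 0, 0, 0, -100, 1]
}}

```text
time: 3.7
tool_pos: [0.466, -0.1958, 0.1236]
ee_rot: [3.134, -0.013, 0.001]
wrist_force: [0.1, -0.1, -0.0]
width: 0.0497
finger_force: 30.0
```

```bash
python3 - <<'E'
from h import *
print(robot.get_obs()["width"],toolT()[:3,3].round(4))
row([.4479,.0305,.12],np.pi/2-.138)
w=snap("wrist")
E
```

```text
0.04970676604736534 [ 0.466  -0.1958  0.1236]
row [  0.9  -0.3 -82. ] [ -18.  -226.3    1.6] n>=9.6 world yaw now [179.6  -0.8   0. ]
```

Emit:
{"name": "arm_command", "arguments": {
  "targets": [0, 0, -82, -16, -225, 0, 1, 0, 0, -82, -16, -225, 0, 1, 0, 0, -82, -16, -225, 0, 1, 0, 0, -82, -16, -225, 0, 1, 0, 0, -82, -16, -225, 0, 1, 0, 0, -82, -16, -225, 0, 1, 0, 0, -82, -16, -225, 0, 1, 0, 0, -82, -16, -225, 0, 1, 0, 0, -82, -16, -225, 0, 1, 0, 0, -82, -16, -225, 0, 1, 0, 0, -82, -16, -225, 0, 1, 0, 0, -82, -16, -225, 0, 1]
}}

```text
time: 4.95
tool_pos: [0.4446, 0.0316, 0.114]
ee_rot: [-3.139, 0.0, 1.43]
wrist_force: [0.0, -0.6, -1.2]
width: 0.0498
finger_force: 30.0
```

```bash
python3 - <<'E'
from h import *
print(robot.get_obs()["width"],toolT()[:3,3].round(4))
w=snap("wrist","w2")
row([.4479,.0305,.027],np.pi/2-.138)
E
```

```text
0.049781860983386286 [0.4446 0.0316 0.114 ]
row [-0.1  0.  -0.1] [-0.6  3.4 87.3] n>=1.7 world yaw now [-179.9    0.    82. ]
```

View pics/w2.png

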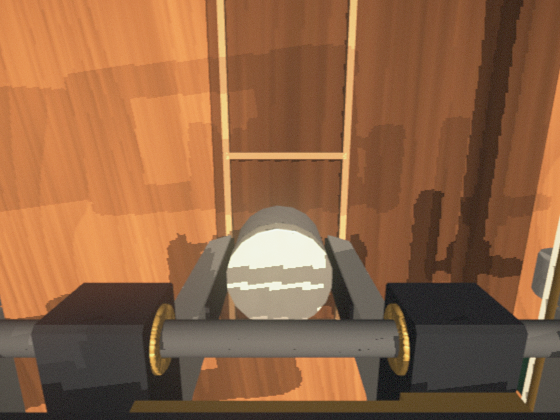

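The view shows the tin held above the bay. The divider is at v≈156, and the tray lips pass through (225,100) and (350,100).

```bash
python3 - <<'E'
from h import *
w=load("wrist")
h=cv2.cvtColor(w["color"],cv2.COLOR_RGB2HSV).astype(int)
c=w["color"].astype(int)
def ctr(v,u0,u1):
    r=c[v,u0:u1,1]; k=np.where(r>r.max()-35)[0]; return u0+k.mean(),len(k)
L=[];Rr=[]
for v in (30,60,90,120,140): 
    a,n=ctr(v,205,245); b,m=ctr(v,330,370); print(v,a,n,b,m)
    L.append(ray(w,a,v,.018)[:2]);Rr.append(ray(w,b,v,.018)[:2])
L=np.array(L);Rr=np.array(Rr); M=(L+Rr)/2; print(np.linalg.norm(L-Rr,axis=1).round(4)); d=np.polyfit(M[:,1],M[:,0],1); print("slope",d, "yaw",-np.arctan(d[0]))
D=np.array([ray(w,u,156,.018)[:2] for u in (240,287,335)]); print("div",D.round(4)); 
E
```

```text
30 220.5 6 351.5 6
60 222.0 7 350.5 6
90 223.0 7 349.0 7
120 224.5 6 347.5 6
140 225.0 7 346.5 6
[0.095  0.0951 0.0951 0.0948 0.095 ]
slope [0.14007403 0.44637343] yaw -0.13916854748980456
div [[0.4206 0.0775]
 [0.4575 0.0722]
 [0.495  0.0669]]
```

Emit:
{"name": "arm_command", "arguments": {
  "targets": [0, 0, 0, 2, 6, 0, 1, 0, 0, 0, 2, 6, 30, 1, 0, 0, 0, 2, 6, 60, 1, 0, 0, 0, 2, 6, 78, 1, 0, 0, 0, 2, 6, 83, 1, 0, 0, 0, 2, 6, 86, 1, 0, 0, 0, 2, 6, 86, 1, 0, 0, 0, 2, 6, 86, 1]
}}

```text
time: 5.8
tool_pos: [0.4529, 0.0326, 0.0308]
ee_rot: [3.139, -0.0, 1.432]
wrist_force: [0.8, -0.2, -0.8]
width: 0.0495
finger_force: 30.0
```

Emit:
{"name": "arm_command", "arguments": {
  "targets": [0, 0, 0, 0, -1, 2, 1, 0, 0, 0, 0, -1, 3, 1, 0, 0, 0, 0, -1, 3, 1]
}}

```text
time: 6.1
tool_pos: [0.4507, 0.0328, 0.0266]
ee_rot: [3.141, 0.0, 1.432]
wrist_force: [-0.1, -0.0, -0.7]
width: 0.0497
finger_force: 30.0
```

Emit:
{"name": "arm_command", "arguments": {
  "targets": [0, 0, 0, 0, 0, 0.5, -0.4, 0, 0, 0, 0, 0, 0.5, -0.4, 0, 0, 0, 0, 0, 0.5, -0.4, 0, 0, 0, 0, 0, -30, -0.4, 0, 0, 0, 0, 0, -80, -0.4, 0, 0, 0, 0, 0, -130, -1, 0, 0, 0, 0, 0, -130, -1]
}}

```text
time: 6.8
tool_pos: [0.4555, 0.0326, 0.165]
ee_rot: [3.125, -0.001, 1.432]
wrist_force: [0.5, 0.4, 1.8]
width: 0.0782
finger_force: 0.0
```

```bash
python3 - <<'E'
from h import *
print(robot.get_obs()["width"],toolT()[:3,3].round(4))
w=snap("wrist"); tin(w,(.451,.0326),zl=(.048,.065))
t=snap("top","top2"); W=cloud(t); c=t["color"].astype(int); m=(c.min(-1)>150)&(W[...,2]>.03)&(W[...,2]<.07)
n,l,st,ce=cv2.connectedComponentsWithStats(m.astype(np.uint8))
for k in range(1,n):
    if st[k][4]>60: print(st[k],np.nanmean(W[l==k],0).round(4))
row([.5165,-.4174,.16],np.pi/2-.139)
E
```

```text
0.07815418435396637 [0.4555 0.0326 0.165 ]
tin n 2631 circ [0.4513 0.0311] 0.0254 mean [0.4513 0.032 ] rect [0.05 0.05] z 0.056
[410 213  16  16 217] [ 0.5157 -0.4179  0.0459]
row [ 0.2 -0.   0. ] [-436.9  126.5   -1.5] n>=9.1 world yaw now [179.8  -0.   82. ]
```

Emit:
{"name": "arm_command", "arguments": {
  "targets": [0, 0, 0, -437, 122, 0, -1, 0, 0, 0, -437, 122, 0, -1, 0, 0, 0, -437, 122, 0, -1, 0, 0, 0, -437, 122, 0, -1, 0, 0, 0, -437, 122, 0, -1, 0, 0, 0, -437, 122, 0, -1, 0, 0, 0, -437, 122, 0, -1, 0, 0, 0, -437, 122, 0, -1, 0, 0, 0, -437, 122, 0, -1, 0, 0, 0, -437, 122, 0, -1, 0, 0, 0, -437, 122, 0, -1]
}}

```text
time: 8.0
tool_pos: [0.5097, -0.4171, 0.1525]
ee_rot: [-3.137, -0.004, 1.43]
wrist_force: [0.7, 1.0, 0.1]
width: 0.094
finger_force: 0.0
```

```bash
python3 - <<'E'
from h import *
w=snap("wrist"); c=tin(w,(.5165,-.4174))
print(toolT()[:3,3].round(4)); row([*c,.017],np.pi/2-.139)
E
```

```text
tin n 2692 circ [ 0.516  -0.4183] 0.0254 mean [ 0.5161 -0.4174] rect [0.05 0.05] z 0.046
[ 0.5102 -0.416   0.1537]
row [-0.2 -0.2 -0. ] [ -1.9   6.6 136.7] n>=2.7 world yaw now [-179.8   -0.2   82. ]
```

Emit:
{"name": "arm_command", "arguments": {
  "targets": [0, 0, 0, -1, 5, 45, -1, 0, 0, 0, -1, 5, 90, -1, 0, 0, 0, -1, 5, 125, -1, 0, 0, 0, -1, 5, 137, -1, 0, 0, 0, -1, 5, 137, -1, 0, 0, 0, -1, 5, 137, -1, 0, 0, 0, -1, 5, 137, 1, 0, 0, 0, -1, 5, 137, 1, 0, 0, 0, -1, 5, 137, 1, 0, 0, 0, -1, 5, 137, 1, 0, 0, 0, -1, 5, 137, 1, 0, 0, 0, -1, 5, 137, 1]
}}

```text
time: 9.25
tool_pos: [0.5157, -0.4186, 0.0195]
ee_rot: [-3.142, 0.0, 1.432]
wrist_force: [0.3, -0.4, 2.3]
width: 0.0493
finger_force: 27.5
```

```bash
python3 - <<'E'
from h import *
print(robot.get_obs()["width"],toolT()[:3,3].round(4))
row([.441,-.0387,.115],np.pi/2-.139)
E
```

```text
0.04933704658239502 [ 0.5157 -0.4186  0.0195]
row [-0.  0. -0.] [ 365.9 -126.7  -95.5] n>=8.0 world yaw now [-180.    0.   82.]
```

Emit:
{"name": "arm_command", "arguments": {
  "targets": [0, 0, 0, 0, 0, -45, 1, 0, 0, 0, 0, 0, -95, 1, 0, 0, 0, 366, -127, -95, 1, 0, 0, 0, 366, -127, -95, 1, 0, 0, 0, 366, -127, -95, 1, 0, 0, 0, 366, -127, -95, 1, 0, 0, 0, 366, -127, -95, 1, 0, 0, 0, 366, -127, -95, 1, 0, 0, 0, 366, -127, -95, 1, 0, 0, 0, 366, -127, -95, 1, 0, 0, 0, 366, -127, -95, 1, 0, 0, 0, 366, -127, -95, 1, 0, 0, 0, 366, -127, -95, 1]
}}

```text
time: 10.55
tool_pos: [0.4409, -0.0393, 0.1143]
ee_rot: [-3.142, 0.001, 1.431]
wrist_force: [-0.1, -1.1, -1.8]
width: 0.0495
finger_force: 30.0
```

```bash
python3 - <<'E'
from h import *
print(robot.get_obs()["width"],toolT()[:3,3].round(4))
row([.441,-.0387,.0295],np.pi/2-.139)
E
```

```text
0.04952361396014914 [ 0.4409 -0.0393  0.1143]
row [-0.  0. -0.] [ 0.7  0.  84.8] n>=1.7 world yaw now [-180.    0.   82.]
```

Emit:
{"name": "arm_command", "arguments": {
  "targets": [0, 0, 0, 1, 0, 35, 1, 0, 0, 0, 1, 0, 68, 1, 0, 0, 0, 1, 0, 80, 1, 0, 0, 0, 1, 0, 83, 1, 0, 0, 0, 1, 0, 85, 1, 0, 0, 0, 1, 0, 86, 1, 0, 0, 0, 1, 0, 86, 1, 0, 0, 0, 1, 0, 86, 1]
}}

```text
time: 11.35
tool_pos: [0.4417, -0.0377, 0.0295]
ee_rot: [3.14, 0.0, 1.432]
wrist_force: [0.6, 0.5, -2.3]
width: 0.0496
finger_force: 30.0
```

Emit:
{"name": "arm_command", "arguments": {
  "targets": [0, 0, 0, 0, 0, 0, -0.4, 0, 0, 0, 0, 0, 0, -0.4, 0, 0, 0, 0, 0, 0, -0.4, 0, 0, 0, 0, 0, -30, -0.4, 0, 0, 0, 0, 0, -80, -0.4, 0, 0, 0, 0, 0, -130, -0.4, 0, 0, 0, -50, 120, -220, -0.4, 0, 0, 0, -50, 120, -220, -0.4, 0, 0, 0, -50, 120, -220, -0.4, 0, 0, 0, -50, 120, -220, -0.4, 0, 0, 0, -50, 120, -220, -0.4, 0, 0, 0, -50, 120, -220, -0.4, 0, 0, 0, -50, 120, -220, -0.4]
}}

```text
time: 12.65
tool_pos: [0.5513, -0.1027, 0.2472]
ee_rot: [-3.139, -0.0, 1.433]
wrist_force: [-0.3, -1.3, -0.6]
width: 0.0652
finger_force: 0.0
```

```bash
python3 - <<'E'
from h import *
print(toolT()[:3,3].round(4)); w=snap("wrist","w3")
tin(w,(.451,.0326),zl=(.048,.065)); tin(w,(.441,-.0387),zl=(.048,.065))
c=cv2.resize(w["color"],(800,600),interpolation=cv2.INTER_CUBIC); cv2.imwrite("pics/w3.png",c[:,:,::-1])
E
```

```text
[ 0.5513 -0.1027  0.2472]
tin n 2164 circ [0.4515 0.031 ] 0.0256 mean [0.4522 0.0307] rect [0.05  0.051] z 0.056
tin n 1858 circ [ 0.4424 -0.0374] 0.0255 mean [ 0.4433 -0.0373] rect [0.049 0.051] z 0.056
```

View pics/w3.png

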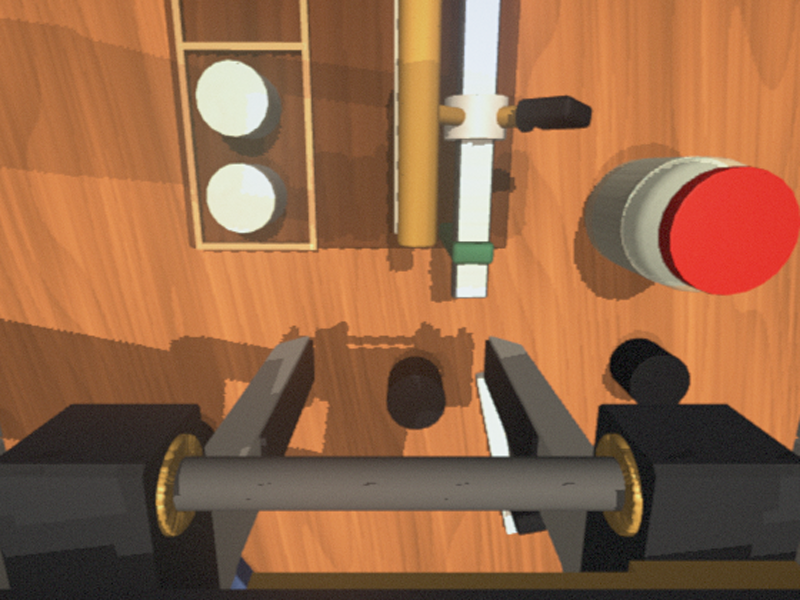

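Both tins stand in the near bay at (232,98) and (241,198). The rod flat is at (475,200), the lamp tube at (418,120) and the thumb bar at (555,113).

```bash
cat >> h.py <<'E'
SO=np.array([.4565,.0722,0]); SY=-.139
SR=R.from_euler('z',SY).as_matrix()
def stand(W): return (W-SO)@SR
def world(p): return SR@np.array(p)+SO
def lampmeas(s):
    S=stand(cloud(s)); c=s["color"].astype(int); v,u=np.mgrid[:420,:560]
    x,y,z=S[...,0],S[...,1],S[...,2]
    er=lambda m:cv2.erode(m.astype(np.uint8),np.ones((3,3)))>0
    rod=er((abs(x-.165)<.016)&(z>.105)&(z<.13)&(c.min(-1)>110)&(((y<-.08)&(y>-.128))|((y<.05)&(y>-.04))))
    P=S[rod]; 
    for _ in range(3):
        A=np.c_[P[:,0],P[:,1],np.ones(len(P))]; k=np.linalg.lstsq(A,P[:,2],rcond=None)[0]; r=P[:,2]-A@k; P=P[abs(r)<2.5*r.std()]
    print("flat n",len(P),"angle",-np.arctan(k[0]),"along",k[1],"std",r.std(),"x range",np.percentile(P[:,0],[2,50,98]).round(4),"z",P[:,2].mean())
    bar=er((c.max(-1)<70)&(z>.1)&(x>.1)&(x<.26)&(abs(y+.06)<.045)); B=S[bar]
    print("bar n",len(B),B.mean(0).round(4),np.percentile(B,[3,97],axis=0).round(4))
    col=er((c.min(-1)>110)&(abs(y+.06)<.009)&(abs(x-.165)<.025)&(z>.11)); C=S[col][:,[0,2]]
    A=np.c_[2*C,np.ones(len(C))]; k=np.linalg.lstsq(A,(C**2).sum(1),rcond=None)[0]; print("collar axis",k[:2],"r",np.sqrt(k[2]+k[0]**2+k[1]**2), "y",np.percentile(S[er((c.min(-1)>110)&(abs(y+.06)<.02)&(z>.122)&(abs(x-.165)<.02))][:,1],[2,98]))
    h=cv2.cvtColor(s["color"],cv2.COLOR_RGB2HSV)
    tb=er((h[...,0]>12)&(h[...,0]<32)&(h[...,1]>120)&(z>.06)&(x>.09)&(x<.15)&(y<.03)&(y>-.15)&(abs(y+.06)>.012)); Q=S[tb][:,[0,2]]
    A=np.c_[2*Q,np.ones(len(Q))]; k=np.linalg.lstsq(A,(Q**2).sum(1),rcond=None)[0]; ax=k[:2]
    print("tube n",len(Q),"axis",ax.round(4),"r",np.sqrt(k[2]+ax@ax),"collar angle",np.arctan2(ax[1]-.110,.165-ax[0]),"dist",np.hypot(ax[1]-.11,.165-ax[0]))
    return S,B
E
python3 - <<'E'
from h import *
S,B=lampmeas(load("wrist"))
E
```

```text
flat n 2253 angle 0.060502888806271145 along -0.00015928199312353897 std 0.0006890545797798379 x range [0.1566 0.1653 0.1741] z 0.117416835868212
bar n 781 [ 0.1982 -0.061   0.1546] [[ 0.1837 -0.066   0.1394]
 [ 0.2178 -0.055   0.164 ]]
collar axis [0.16438012 0.11311639] r 0.016061592988286313 y [-0.07062888 -0.04919847]
tube n 5588 axis [0.1255 0.2668] r 0.10620482842023263 collar angle 1.3238808445515833 dist 0.16171739500672663
```

```bash
cat >> h.py <<'E'
from scipy.optimize import least_squares
def tube(s,mn=.06):
    S=stand(cloud(s)); x,y,z=S[...,0],S[...,1],S[...,2]; h=cv2.cvtColor(s["color"],cv2.COLOR_RGB2HSV)
    m=(h[...,0]>12)&(h[...,0]<32)&(h[...,1]>120)&(z>mn)&(z<.2)&(x>.08)&(x<.152)&(y<.015)&(y>-.125)&(abs(y+.06)>.012)
    m=cv2.erode(m.astype(np.uint8),np.ones((3,3)))>0; Q=S[m][:,[0,2]]
    f=lambda a:np.hypot(Q[:,0]-.165+.055*np.cos(a[0]),Q[:,1]-.110-.055*np.sin(a[0]))-.011
    r=least_squares(f,[np.arctan2(np.median(Q[:,1])-.11,.165-np.median(Q[:,0]))],loss='soft_l1',f_scale=.001)
    print("tube n",len(Q),"med",np.median(Q,0).round(4),"range",np.percentile(Q,[2,98],axis=0).round(4).tolist(),"collar",r.x,"resid",np.median(abs(r.fun)).round(4))
E
python3 - <<'E'
from h import *
tube(load("wrist"))
E
```

```text
tube n 3186 med [0.1287 0.1612] range [[0.1196, 0.1565], [0.1381, 0.1635]] collar [0.85197851] resid 0.0004
```

```bash
python3 - <<'E'
from h import *
th=.85; p=world([.165+.052*np.sin(th),-.0605,.110+.052*np.cos(th)-.019]); print(p)
row([*p[:2],.215],np.pi+SY)
for a in (.85,.7,.55,.4,.25,.15,.06,.03): print(a,(1e3*.052*np.array([np.sin(th)-np.sin(a),np.cos(th)-np.cos(a)])).round(1))
E
```

```text
[ 0.65021592 -0.01599048  0.12531912]
row [ -0.1  -0.1 -90. ] [99.5 86.  32.3] n>=10.5 world yaw now [-179.9   -0.    82.1]
0.85 [0. 0.]
0.7 [ 5.6 -5.5]
0.55 [ 11.9 -10. ]
0.4 [ 18.8 -13.6]
0.25 [ 26.2 -16.1]
0.15 [ 31.3 -17.1]
0.06 [ 35.9 -17.6]
0.03 [ 37.5 -17.7]
```

Emit:
{"name": "arm_command", "arguments": {
  "targets": [0, 0, -90, 99, 86, 32, 0.1, 0, 0, -90, 99, 86, 32, 0.1, 0, 0, -90, 99, 86, 32, 0.1, 0, 0, -90, 99, 86, 32, 0.1, 0, 0, -90, 99, 86, 32, 0.1, 0, 0, -90, 99, 86, 32, 0.1, 0, 0, -90, 99, 86, 32, 0.1, 0, 0, -90, 99, 86, 32, 0.1, 0, 0, -90, 99, 86, 32, 0.1, 0, 0, -90, 99, 86, 32, 0.1, 0, 0, -90, 99, 86, 32, 0.1, 0, 0, -90, 99, 86, 32, 0.1, 0, 0, -90, 99, 86, 32, 0.1]
}}

```text
time: 14.0
tool_pos: [0.651, -0.0171, 0.2163]
ee_rot: [-3.142, -0.001, 3.002]
wrist_force: [-0.8, 0.1, 0.1]
width: 0.0422
finger_force: 0.0
```

```bash
python3 - <<'E'
from h import *
print(robot.get_obs()["joint_positions"].round(2),robot.get_obs()["width"],toolT()[:3,3].round(4)); w=snap("wrist","w4")
row([.6502,-.016,.1253],np.pi+SY)
E
```

```text
[-0.11  0.32  1.08 -0.    1.75 -1.54] 0.04224184494313173 [ 0.651  -0.0171  0.2163]
row [-0.  -0.  -0.1] [ 1.  1. 91.] n>=1.8 world yaw now [-180.   -0.  172.]
```

View pics/w4.png

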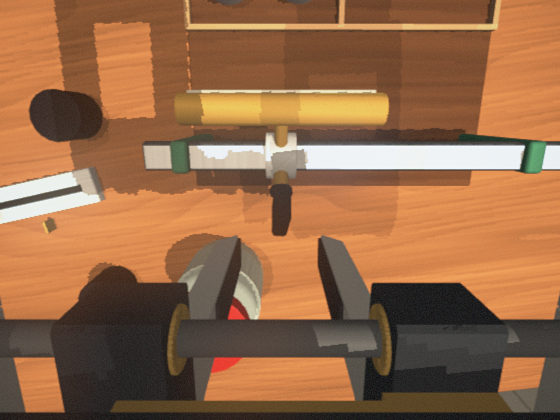

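The bar at (281,210) is centred between the fingers. I'll take the second measurement of flat and tube from this side, then descend.

```bash
python3 - <<'E'
from h import *
w=load("wrist"); lampmeas(w); tube(w)
E
```

```text
flat n 3583 angle 0.06006912645866643 along -9.603429521962137e-05 std 0.0006456937204194563 x range [0.1567 0.1653 0.1744] z 0.11743166210872107
bar n 28105 [ 0.1803 -0.0643  0.3327] [[ 0.1721 -0.1028  0.2775]
 [ 0.2008 -0.0193  0.3479]]
collar axis [0.16449556 0.11231185] r 0.016769323472590324 y [-0.07092514 -0.04942514]
tube n 5121 axis [0.1291 0.153 ] r 0.009772257012078175 collar angle 0.8746050274115929 dist 0.056025526035074005
tube n 4934 med [0.1293 0.1612] range [[0.1197, 0.1559], [0.1388, 0.1634]] collar [0.85575373] resid 0.0004
```

Emit:
{"name": "arm_command", "arguments": {
  "targets": [0, 0, 0, 1, 1, 40, 0.1, 0, 0, 0, 1, 1, 70, 0.1, 0, 0, 0, 1, 1, 91, 0.1, 0, 0, 0, 1, 1, 91, 0.1, 0, 0, 0, 1, 1, 91, 0.1, 0, 0, 0, 1, 1, 91, 1, 0, 0, 0, 1, 1, 91, 1, 0, 0, 0, 1, 1, 91, 1, 0, 0, 0, 1, 1, 91, 1, 0, 0, 0, 1, 1, 91, 1]
}}

```text
time: 15.05
tool_pos: [0.6514, -0.0159, 0.1265]
ee_rot: [3.141, 0.002, 3.003]
wrist_force: [-0.0, 1.9, 1.7]
width: 0.012
finger_force: 30.0
```

Emit:
{"name": "arm_command", "arguments": {
  "targets": [0, 0, 0, 2.8, 0, -2.9, 1, 0, 0, 0, 5.6, 0, -5.5, 1, 0, 0, 0, 8.7, 0, -7.9, 1, 0, 0, 0, 11.9, 0, -10, 1, 0, 0, 0, 15.3, 0, -12, 1, 0, 0, 0, 18.8, 0, -13.6, 1, 0, 0, 0, 22.5, 0, -15, 1, 0, 0, 0, 26.2, 0, -16.1, 1, 0, 0, 0, 31.3, 0, -17.1, 1, 0, 0, 0, 35.9, 0, -17.6, 1, 0, 0, 0, 35.9, 0, -17.6, 1, 0, 0, 0, 35.9, 0, -17.6, 1]
}}

```text
time: 16.25
tool_pos: [0.6205, -0.0116, 0.146]
ee_rot: [3.14, 0.015, 3.003]
wrist_force: [9.5, 0.7, 1.3]
width: 0.0119
finger_force: 34.1
```

```bash
python3 - <<'E'
from h import *
print(robot.get_obs()["width"],toolT()[:3,3].round(4),robot.get_obs()["wrist_torque"]); w=snap("wrist","w5"); tube(w)
E
```

```text
0.011942720810187114 [ 0.6205 -0.0116  0.146 ] [ 0.13911081 -2.21054385 -0.04808167]
tube n 6749 med [0.1094 0.1263] range [[0.1003, 0.1204], [0.1197, 0.1285]] collar [0.11950886] resid 0.0004
```

Emit:
{"name": "arm_command", "arguments": {
  "targets": [0, 0, 0, 1.5, 0, 0, 1, 0, 0, 0, 3, 0, 0, 1, 0, 0, 0, 3, 0, 0, 1, 0, 0, 0, 3, 0, 0, 1, 0, 0, 0, 3, 0, 0, 1]
}}

```text
time: 16.8
tool_pos: [0.6181, -0.0112, 0.1463]
ee_rot: [3.14, 0.016, 3.003]
wrist_force: [11.4, -0.1, 1.5]
width: 0.0118
finger_force: 31.9
```

```bash
python3 - <<'E'
from h import *
print(toolT()[:3,3].round(4)); w=snap("wrist","w5"); tube(w)
E
```

```text
[ 0.6181 -0.0112  0.1463]
tube n 6434 med [0.1092 0.1243] range [[0.1001, 0.1186], [0.1193, 0.1264]] collar [0.08204614] resid 0.0004
```

Emit:
{"name": "arm_command", "arguments": {
  "targets": [0, 0, 0, 1, 0, 0, 1, 0, 0, 0, 1, 0, 0, 1, 0, 0, 0, 1, 0, 0, 1, 0, 0, 0, 1, 0, 0, 1]
}}

```text
time: 17.25
tool_pos: [0.6173, -0.0111, 0.1464]
ee_rot: [3.14, 0.016, 3.003]
wrist_force: [10.5, 0.5, 1.3]
width: 0.0118
finger_force: 31.3
```

```bash
python3 - <<'E'
from h import *
print(toolT()[:3,3].round(4)); w=snap("wrist","w5"); tube(w); lampmeas(w)
E
```

```text
[ 0.6173 -0.0111  0.1464]
tube n 6459 med [0.1091 0.1235] range [[0.0999, 0.1174], [0.1192, 0.1258]] collar [0.06923342] resid 0.0004
flat n 5283 angle 0.06606973522577418 along -0.0005572090067820779 std 0.000574368740311693 x range [0.1567 0.1649 0.1736] z 0.11749639077752819
bar n 21271 [ 0.1448 -0.0602  0.2579] [[ 0.1359 -0.0874  0.1742]
 [ 0.1691 -0.0299  0.2778]]
collar axis [0.16145211 0.11424265] r 0.013796790828124949 y [-0.0710616  -0.04898686]
tube n 6714 axis [0.11   0.1151] r 0.009930014844549648 collar angle 0.09265097661497297 dist 0.05525480350031466
```

Emit:
{"name": "arm_command", "arguments": {
  "targets": [0, 0, 0, 0, 0, 0, 0.3, 0, 0, 0, 0, 0, 0, 0.3, 0, 0, 0, 0, 0, 0, 0.3, 0, 0, 0, 0, 0, 0, 0.3]
}}

```text
time: 17.7
tool_pos: [0.6102, -0.0107, 0.1418]
ee_rot: [-3.141, -0.003, 3.003]
wrist_force: [0.8, -0.3, 0.0]
width: 0.0326
finger_force: 0.0
```

```bash
cat >> h.py <<'E'
def screwrow(r,a=.06,turn=0,y=-.0605,x0=.165,z0=.110,base=np.pi,T=None):
    """TCP on the screw line at distance r from rod axis, tool z down the screw, rotated clockwise by turn"""
    zt=SR@-np.array([np.sin(a),0,np.cos(a)]); yt=SR@np.array([0,1.,0]); xt=np.cross(yt,zt)
    M=np.c_[xt,yt,zt]@R.from_euler('z',turn).as_matrix()
    row(world([x0+r*np.sin(a),y,z0+r*np.cos(a)]),rot=M,T=T)
E
python3 - <<'E'
from h import *
print(toolT()[:3,3].round(4),robot.get_obs()["wrist_force"]); w=snap("wrist","w6"); tube(w)
screwrow(.034)
S=stand(toolT()[:3,3]); print(S)
E
```

```text
[ 0.6102 -0.0107  0.1418] [ 0.81841374 -0.31849298  0.01453138]
tube n 6290 med [0.109  0.1234] range [[0.1, 0.1177], [0.1193, 0.1256]] collar [0.06638993] resid 0.0004
row [-0.   3.3  0. ] [-3.2  0.3 -2.1] n>=0.4 world yaw now [-180.    -0.2  172. ]
[ 0.16379783 -0.06081942  0.14187138]
```

View pics/w6.png

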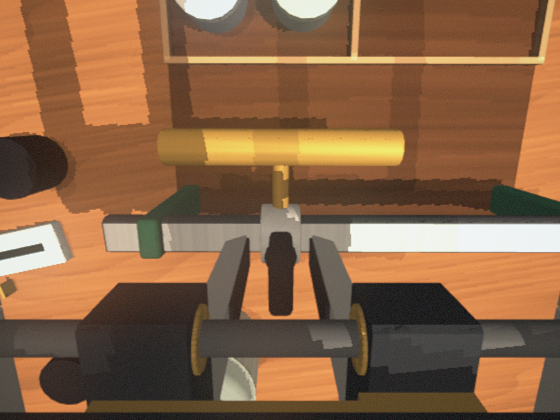

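Emit:
{"name": "arm_command", "arguments": {
  "targets": [0, 3.3, 0, -3, 0.3, -2, 0.3, 0, 3.3, 0, -3, 0.3, -2, 0.3, 0, 3.3, 0, -3, 0.3, -2, 0.3, 0, 3.3, 0, -3, 0.3, -2, 0.3]
}}

```text
time: 18.15
tool_pos: [0.6139, -0.0109, 0.1447]
ee_rot: [-3.142, -0.058, 3.003]
wrist_force: [-0.1, 0.8, 0.1]
width: 0.0331
finger_force: 0.0
```

```bash
python3 - <<'E'
from h import *
print(robot.get_obs()["joint_positions"].round(2)); screwrow(.034)
E
```

```text
[-0.11  0.29  1.25  0.    1.65 -1.54]
row [-0.   0.1  0. ] [ 0.3 -0.1  0.8] n>=0.0 world yaw now [-180.    -3.3  172. ]
```

Emit:
{"name": "arm_command", "arguments": {
  "targets": [0, 0, 0, 0, 0, 0, 1, 0, 0, 0, 0, 0, 0, 1, 0, 0, 0, 0, 0, 0, 1, 0, 0, 0, 0, 0, 0, 1, 0, 0, 8, 0, 0, 0, 1, 0, 0, 16, 0, 0, 0, 1, 0, 0, 24, 0, 0, 0, 1, 0, 0, 32, 0, 0, 0, 1, 0, 0, 40, 0, 0, 0, 1, 0, 0, 48, 0, 0, 0, 1, 0, 0, 56, 0, 0, 0, 1, 0, 0, 56, 0, 0, 0, 1]
}}

```text
time: 19.35
tool_pos: [0.6135, -0.0118, 0.1459]
ee_rot: [-3.092, -0.031, 2.024]
wrist_force: [-2.4, -1.9, 5.0]
width: 0.012
finger_force: 45.1
```

```bash
python3 - <<'E'
from h import *
o=robot.get_obs(); print(o["joint_positions"].round(2),o["wrist_torque"],o["width"]); screwrow(.034,turn=np.radians(56)); w=snap("wrist","w7"); tube(w)
E
```

```text
[-0.11  0.29  1.25 -0.    1.66 -0.57] [-0.69701652  0.90202042 -0.04381002] 0.011962397757588571
row [-0.   0.1 -0. ] [0.8 0.5 2. ] n>=0.0 world yaw now [-177.1   -1.8  116. ]
tube n 5515 med [0.111  0.1234] range [[0.1011, 0.1177], [0.1198, 0.1256]] collar [0.06598957] resid 0.0004
```

Emit:
{"name": "arm_command", "arguments": {
  "targets": [0, 0, 8, 0, 0, 0, 1, 0, 0, 16, 0, 0, 0, 1, 0, 0, 24, 0, 0, 0, 1, 0, 0, 32, 0, 0, 0, 1, 0, 0, 40, 0, 0, 0, 1, 0, 0, 48, 0, 0, 0, 1, 0, 0, 56, 0, 0, 0, 1, 0, 0, 64, 0, 0, 0, 1, 0, 0, 72, 0, 0, 0, 1, 0, 0, 80, 0, 0, 0, 1, 0, 0, 88, 0, 0, 0, 1, 0, 0, 96, 0, 0, 0, 1, 0, 0, 104, 0, 0, 0, 1, 0, 0, 112, 0, 0, 0, 1, 0, 0, 120, 0, 0, 0, 1, 0, 0, 120, 0, 0, 0, 1]
}}

```text
time: 21.0
tool_pos: [0.6118, -0.0104, 0.1461]
ee_rot: [-3.137, 0.063, -0.068]
wrist_force: [-8.0, 0.7, 8.5]
width: 0.0117
finger_force: 36.0
```

```bash
python3 - <<'E'
from h import *
o=robot.get_obs(); print(o["joint_positions"].round(2),o["wrist_torque"],o["width"]); screwrow(.034,turn=np.radians(176)); w=snap("wrist","w7"); tube(w)
E
```

```text
[-0.11  0.29  1.25  0.    1.66  1.53] [ 0.1103899   1.95016724 -0.06043232] 0.01173368567122976
row [-0.   0.2  0.1] [1.9 0.4 2. ] n>=0.1 world yaw now [-179.7    3.6   -3.9]
  return _methods._mean(a, axis=axis, dtype=dtype,
  ret = ret.dtype.type(ret / rcount)
Traceback (most recent call last):
  File "h.py", line 64, in tube
    r=least_squares(f,[np.arctan2(np.median(Q[:,1])-.11,.165-np.median(Q[:,0]))],loss='soft_l1',f_scale=.001)
ValueError: Initial guess is outside of provided bounds
```

Emit:
{"name": "arm_command", "arguments": {
  "targets": [0, 0, 0, 0, 0, 0, 0.3, 0, 0, 0, 0, 0, 0, 0.3, 0, 0, 0, 0, 0, 0, 0.3, 0, 0, 0, 0, 0, -30, 0.3, 0, 0, 0, 0, 0, -65, 0.3, 0, 0, 0, 0, 0, -65, 0.3, 0, 0, 0, 0, 0, -65, 0.3]
}}

```text
time: 21.75
tool_pos: [0.6187, -0.0115, 0.2104]
ee_rot: [-3.138, 0.055, -0.068]
wrist_force: [0.6, 0.3, 0.3]
width: 0.0333
finger_force: 0.0
```

Emit:
{"name": "arm_command", "arguments": {
  "targets": [0, 0, -176, 0, 0, 0, 0.3, 0, 0, -176, 0, 0, 0, 0.3, 0, 0, -176, 0, 0, 0, 0.3, 0, 0, -176, 0, 0, 0, 0.3, 0, 0, -176, 0, 0, 0, 0.3, 0, 0, -176, 0, 0, 0, 0.3, 0, 0, -176, 0, 0, 0, 0.3, 0, 0, -176, 0, 0, 0, 0.3, 0, 0, -176, 0, 0, 0, 0.3, 0, 0, -176, 0, 0, 0, 0.3, 0, 0, -176, 0, 0, 0, 0.3, 0, 0, -176, 0, 0, 0, 0.3, 0, 0, -176, 0, 0, 0, 0.3, 0, 0, -176, 0, 0, 0, 0.3, 0, 0, -176, 0, 0, 0, 0.3, 0, 0, -176, 0, 0, 0, 0.3, 0, 0, -176, 0, 0, 0, 0.3, 0, 0, -176, 0, 0, 0, 0.3, 0, 0, -176, 0, 0, 0, 0.3, 0, 0, -176, 0, 0, 0, 0.3]
}}

```text
time: 23.75
tool_pos: [0.6171, -0.0113, 0.207]
ee_rot: [-3.137, -0.062, 2.937]
wrist_force: [-0.5, 0.9, -0.4]
width: 0.0329
finger_force: 0.0
```

Emit:
{"name": "arm_command", "arguments": {
  "targets": [0, 0, 0, 0, 0, 0, 0.3, 0, 0, 0, 0, 0, 0, 0.3, 0, 0, 0, 0, 0, 0, 0.3]
}}

```text
time: 24.05
tool_pos: [0.6177, -0.0114, 0.2089]
ee_rot: [-3.137, -0.059, 2.929]
wrist_force: [0.2, -0.5, 0.0]
width: 0.0331
finger_force: 0.0
```

```bash
python3 - <<'E'
from h import *
o=robot.get_obs(); print(o["time"],o["joint_positions"].round(2),o["width"]); screwrow(.034); w=snap("wrist","w8"); tube(w);
S=stand(cloud(w)); x,y,z=S[...,0],S[...,1],S[...,2]; c=w["color"].max(-1)
m=(c<80)&(z>.168)&(z<.182)&(abs(x-.168)<.03)&(abs(y+.06)<.03); P=S[m]; print(len(P),P.mean(0)); rr=cv2.minAreaRect(P[:,:2].astype(np.float32)*1e3); print(rr)
cv2.imwrite("pics/w8.png",w["color"][:,:,::-1])
E
```

```text
24.05 [-0.11  0.29  1.13  0.    1.78 -1.47] 0.03311736467187445
row [-0.   0.  -4.2] [ 0.4 -0.  65.1] n>=1.3 world yaw now [-179.7   -3.4  167.8]
tube n 3552 med [0.11   0.1232] range [[0.1005, 0.1182], [0.1196, 0.1256]] collar [0.06402661] resid 0.0004
851 [ 0.16697643 -0.0597443   0.17453962]
((167.9083709716797, -60.1251220703125), (32.813392639160156, 12.030943870544434), 4.136207103729248)
```

View pics/w8.png

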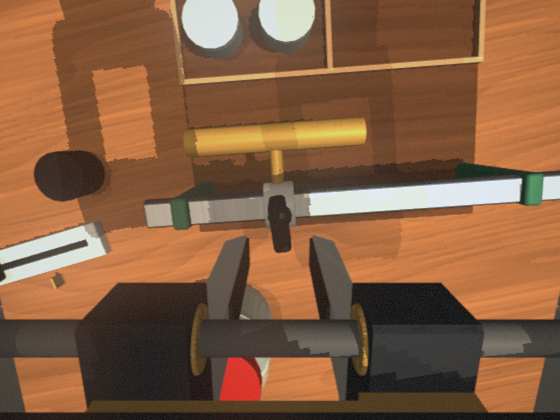

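The collar is still square, and the bar at (281,222) is lined up with the fingers at about 3.07 rad. I'll regrip and finish tightening.

Emit:
{"name": "arm_command", "arguments": {
  "targets": [0, 0, 0, 0.3, 0, 35, 0.3, 0, 0, 0, 0.3, 0, 65, 0.3, 0, 0, 0, 0.3, 0, 65, 0.3, 0, 0, 0, 0.3, 0, 65, 0.3, 0, 0, 0, 0.3, 0, 65, 1, 0, 0, 0, 0.3, 0, 65, 1, 0, 0, 0, 0.3, 0, 65, 1, 0, 0, 0, 0.3, 0, 65, 1, 0, 0, 8, 0.3, 0, 65, 1, 0, 0, 16, 0.3, 0, 65, 1, 0, 0, 24, 0.3, 0, 65, 1, 0, 0, 32, 0.3, 0, 65, 1, 0, 0, 40, 0.3, 0, 65, 1, 0, 0, 40, 0.3, 0, 65, 1]
}}

```text
time: 25.5
tool_pos: [0.6143, -0.0122, 0.1471]
ee_rot: [-3.101, -0.038, 2.229]
wrist_force: [-0.4, -1.0, 4.5]
width: 0.0116
finger_force: 30.0
```

```bash
python3 - <<'E'
from h import *
o=robot.get_obs(); print(o["wrist_torque"],o["joint_torque"][5],o["width"]); w=snap("wrist"); tube(w); screwrow(.034,turn=np.radians(36))
E
```

```text
[-0.55226778  0.34656823 -0.03861101] 0.4536772705614567 0.011565143688197057
tube n 5653 med [0.1104 0.1234] range [[0.1008, 0.1183], [0.1196, 0.1255]] collar [0.06483516] resid 0.0004
row [ 0.1  0.3 -8.2] [1.4 0.3 3.2] n>=1.0 world yaw now [-177.7   -2.2  127.8]
```

Emit:
{"name": "arm_command", "arguments": {
  "targets": [0, 0, 4, 0, 0, 0, 1, 0, 0, 8, 0, 0, 0, 1, 0, 0, 12, 0, 0, 0, 1, 0, 0, 12, 0, 0, 0, 1]
}}

```text
time: 25.95
tool_pos: [0.6139, -0.0124, 0.1471]
ee_rot: [-3.093, -0.029, 2.021]
wrist_force: [-2.6, -1.6, 5.0]
width: 0.0117
finger_force: 30.0
```

```bash
python3 - <<'E'
from h import *
o=robot.get_obs(); print(o["wrist_torque"],o["joint_torque"][5],o["width"]); print(np.degrees(o["ee_rot"]))
E
```

```text
[-0.64661576  0.54293208 -0.02103725] 0.19886851776391268 0.011675816849676111
[-177.22350881   -1.64432023  115.76907198]
```

Emit:
{"name": "arm_command", "arguments": {
  "targets": [0, 0, 4, 0, 0, 0, 1, 0, 0, 8, 0, 0, 0, 1, 0, 0, 8, 0, 0, 0, 1]
}}

```text
time: 26.25
tool_pos: [0.6137, -0.0126, 0.1471]
ee_rot: [-3.089, -0.022, 1.881]
wrist_force: [-2.0, -2.3, 6.0]
width: 0.012
finger_force: 30.0
```

```bash
python3 - <<'E'
from h import *
o=robot.get_obs(); print(o["wrist_torque"],o["joint_torque"][5],o["width"]); print(np.degrees(o["ee_rot"])); w=snap("wrist","w9"); tube(w)
E
```

```text
[-0.6420993   0.69880264 -0.06673372] 0.2027116622775793 0.011999584091693234
[-176.98240439   -1.24181057  107.77243391]
tube n 5435 med [0.1114 0.1233] range [[0.1013, 0.1169], [0.1199, 0.1254]] collar [0.06366537] resid 0.0004
```

Emit:
{"name": "arm_command", "arguments": {
  "targets": [0, 0, 5, 0, 0, 0, 1, 0, 0, 10, 0, 0, 0, 1, 0, 0, 15, 0, 0, 0, 1, 0, 0, 15, 0, 0, 0, 1]
}}

```text
time: 26.7
tool_pos: [0.6131, -0.0126, 0.1472]
ee_rot: [-3.084, -0.007, 1.619]
wrist_force: [-3.3, -3.2, 7.2]
width: 0.0115
finger_force: 30.0
```

```bash
python3 - <<'E'
from h import *
o=robot.get_obs(); print(o["wrist_torque"],o["joint_torque"][5],o["width"]); print(np.degrees(o["ee_rot"])); w=snap("wrist","w10"); tube(w)
E
```

```text
[-0.79036839  1.03469283  0.01524873] 0.27861328795552254 0.011517671804668048
[-176.68156152   -0.4214093    92.77276074]
tube n 4521 med [0.1123 0.1232] range [[0.1018, 0.1158], [0.1201, 0.1254]] collar [0.06239171] resid 0.0004
```

View pics/w10.png

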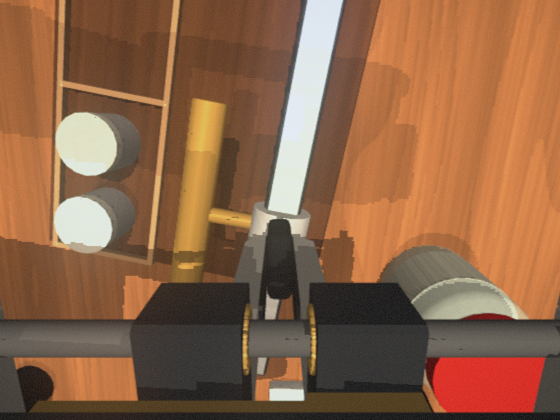

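```bash
cat >> h.py <<'E'
def bar(w):
    S=stand(cloud(w)); x,y,z=S[...,0],S[...,1],S[...,2]; c=w["color"].max(-1)
    m=(c<60)&(z>.170)&(z<.181)&(abs(x-.168)<.025)&(abs(y+.06)<.025); m=cv2.morphologyEx(m.astype(np.uint8),cv2.MORPH_OPEN,np.ones((3,3)))>0
    P=S[m]; print("bar",len(P),P.mean(0).round(4),cv2.minAreaRect(P[:,:2].astype(np.float32)*1e3))
E
python3 - <<'E'
from h import *
w=load("wrist"); bar(w); r=toolT(); print("tool x dir in stand deg",np.degrees(np.arctan2(*(SR.T@r[:3,0])[[1,0]])))
o=robot.get_obs(); print(o["time"],o["wrist_torque"],o["joint_torque"])
E
```

```text
bar 1344 [ 0.1689 -0.0606  0.1747] ((168.6198272705078, -59.234188079833984), (14.205324172973633, 31.970693588256836), 8.239567756652832)
tool x dir in stand deg 100.7984689138853
26.75 [-0.68641149  1.03558787  0.00335548] [ 1.72025621e+00 -3.81557214e+01 -2.81740701e+01  1.34344362e+00
 -1.34028543e+00  3.37248144e-02]
```

Emit:
{"name": "arm_command", "arguments": {
  "targets": [0, 0, 0, 0, 0, 0, 1, 0, 0, 0, 0, 0, 0, 1]
}}

```text
time: 26.95
tool_pos: [0.6131, -0.0126, 0.1472]
ee_rot: [-3.084, -0.007, 1.62]
wrist_force: [-3.2, -2.8, 6.9]
width: 0.0115
finger_force: 30.0
```

```bash
python3 - <<'E'
from h import *
o=robot.get_obs(); print(o["time"],o["wrist_torque"],o["joint_torque"],np.degrees(o["ee_rot"]))
E
```

```text
26.95 [-0.73629621  0.9865164   0.02836657] [ 1.71084054e+00 -3.81527138e+01 -2.81698751e+01  1.34272747e+00
 -1.33937225e+00 -3.38157965e-02] [-176.68634913   -0.42678468   92.84543845]
```

Emit:
{"name": "arm_command", "arguments": {
  "targets": [0, 0, 4, 0, 0, 0, 1, 0, 0, 8, 0, 0, 0, 1, 0, 0, 12, 0, 0, 0, 1]
}}

```text
time: 27.25
tool_pos: [0.6127, -0.0126, 0.1472]
ee_rot: [-3.083, 0.005, 1.409]
wrist_force: [-4.8, -2.1, 7.5]
width: 0.0118
finger_force: 30.0
```

```bash
python3 - <<'E'
from h import *
o=robot.get_obs(); print(o["time"],o["wrist_torque"],o["joint_torque"][5],np.degrees(o["ee_rot"]),o["joint_positions"][5]);w=snap("wrist"); bar(w); tube(w)
E
```

```text
27.25 [-0.77049925  1.30287879  0.11744896] -0.47348013147711754 [-176.61460573    0.2909679    80.73000635] 0.05004892654964829
bar 1186 [ 0.1688 -0.0618  0.1747] ((169.3543243408203, -60.011959075927734), (14.244136810302734, 29.994449615478516), 1.9858781099319458)
tube n 3883 med [0.113  0.1231] range [[0.1022, 0.1154], [0.1202, 0.1254]] collar [0.06176536] resid 0.0004
```

Emit:
{"name": "arm_command", "arguments": {
  "targets": [0, 0, 5, 0, 0, 0, 1, 0, 0, 10, 0, 0, 0, 1, 0, 0, 15, 0, 0, 0, 1]
}}

```text
time: 27.6
tool_pos: [0.6121, -0.0123, 0.1473]
ee_rot: [-3.084, 0.02, 1.147]
wrist_force: [-5.7, -2.3, 8.9]
width: 0.0117
finger_force: 30.0
```

```bash
python3 - <<'E'
from h import *
o=robot.get_obs(); print(o["time"],o["wrist_torque"],o["joint_torque"][5],np.degrees(o["ee_rot"]),o["joint_positions"][5]);w=snap("wrist"); bar(w); tube(w)
E
```

```text
27.6 [-0.57092105  1.53849758  0.12762316] -0.6067131645977497 [-176.7249817     1.16283636   65.71980507] 0.3125148339808073
bar 1334 [ 0.1686 -0.0607  0.1747] ((169.4597930908203, -59.20008087158203), (33.52680206298828, 14.20913314819336), 77.24946594238281)
tube n 3286 med [0.1138 0.123 ] range [[0.1027, 0.115], [0.1203, 0.1254]] collar [0.06074179] resid 0.0005
```

Emit:
{"name": "arm_command", "arguments": {
  "targets": [0, 0, 0, 0, 0, 0, 1, 0, 0, 0, 0, 0, 0, 1, 0, 0, 0, 0, 0, 0, 1]
}}

```text
time: 27.95
tool_pos: [0.6121, -0.0123, 0.1473]
ee_rot: [-3.084, 0.02, 1.15]
wrist_force: [-4.8, -2.8, 8.4]
width: 0.012
finger_force: 30.0
```

```bash
python3 - <<'E'
from h import *
o=robot.get_obs(); print(o["time"],o["wrist_torque"],o["wrist_force"],o["joint_torque"][5],np.degrees(o["ee_rot"]),o["joint_positions"][5]); screwrow(.034,turn=np.radians(106))
w=snap("wrist"); c=cv2.resize(w["color"][170:320,180:380],None,fx=3,fy=3,interpolation=cv2.INTER_CUBIC); cv2.imwrite("pics/w11.png",c[:,:,::-1])
E
```

```text
27.95 [-0.56493433  1.58532224  0.04192705] [-4.80119455 -2.75115516  8.43624059] -0.018064934411086142 [-176.72226305    1.14552527   65.89943734] 0.30932135806515576
row [ 0.   0.2 -0.2] [2.  0.9 3.3] n>=0.1 world yaw now [-176.7    1.1   65.9]
```

View pics/w11.png

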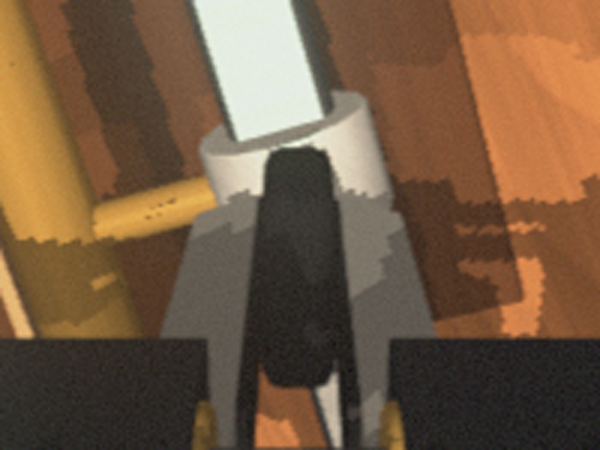

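Emit:
{"name": "arm_command", "arguments": {
  "targets": [0, 0, 0, 0, 0, 0, 0.3, 0, 0, 0, 0, 0, 0, 0.3, 0, 0, 0, 0, 0, 0, 0.3, 0, 0, 0, 0, 0, 0, 0.3]
}}

```text
time: 28.4
tool_pos: [0.6137, -0.0106, 0.1444]
ee_rot: [-3.085, 0.016, 1.151]
wrist_force: [0.9, 0.1, 0.2]
width: 0.0328
finger_force: 0.0
```

```bash
python3 - <<'E'
from h import *
o=robot.get_obs(); print(o["time"],o["wrist_torque"],o["wrist_force"],o["joint_torque"][5],np.degrees(o["ee_rot"])); screwrow(.034,turn=np.radians(106)); w=snap("wrist"); bar(w); tube(w); lampmeas(w)
E
```

```text
28.4 [-0.09033511 -0.02433071 -0.03209673] [0.86119265 0.07351257 0.16316514] -0.00448573351604864 [-176.75070514    0.92363076   65.96843565]
row [ 0.1 -0.  -0.1] [-0.3 -0.   0.4] n>=0.0 world yaw now [-176.8    0.9   66. ]
bar 1150 [ 0.1685 -0.0618  0.1748] ((168.39566040039062, -57.427120208740234), (31.822322845458984, 32.92762756347656), 41.72384262084961)
tube n 2991 med [0.1136 0.1231] range [[0.1028, 0.115], [0.1203, 0.1253]] collar [0.06116064] resid 0.0004
flat n 5519 angle 0.056008692731812935 along -0.0005109452575800533 std 0.0006121933886603639 x range [0.1567 0.1659 0.174 ] z 0.11739364322423781
bar n 30293 [ 0.1818 -0.0357  0.2554] [[ 0.1467 -0.0604  0.1742]
 [ 0.2198 -0.0182  0.2763]]
collar axis [0.16487046 0.11125463] r 0.017789400458720152 y [-0.06951108 -0.04746342]
tube n 3159 axis [0.1398 0.1938] r 0.07673035854000049 collar angle 1.2781607540288722 dist 0.08750308972643026
```

Emit:
{"name": "arm_command", "arguments": {
  "targets": [0, 0, 0, 0, 0, 0, 1, 0, 0, 0, 0, 0, 0, 1, 0, 0, 0, 0, 0, 0, 1, 0, 0, 0, 0, 0, 0, 1, 0, 0, 8, 0, 0, 0, 1, 0, 0, 16, 0, 0, 0, 1, 0, 0, 24, 0, 0, 0, 1, 0, 0, 32, 0, 0, 0, 1, 0, 0, 32, 0, 0, 0, 1, 0, 0, 32, 0, 0, 0, 1]
}}

```text
time: 29.45
tool_pos: [0.6129, -0.0108, 0.146]
ee_rot: [-3.102, 0.045, 0.598]
wrist_force: [-5.1, -0.3, 4.6]
width: 0.0205
finger_force: 51.9
```

```bash
python3 - <<'E'
from h import *
o=robot.get_obs(); print(o["time"],o["wrist_torque"],o["wrist_force"],o["joint_torque"][5],np.degrees(o["ee_rot"]),o["joint_positions"][5]); w=snap("wrist"); tube(w); bar(w)
E
```

```text
29.45 [0.03645216 1.07106445 1.55354383] [-5.13035046 -0.25817948  4.61611347] 1.5663684904575348 [-177.75724428    2.57971122   34.23463202] 0.8637574016869646
tube n 3020 med [0.116  0.1224] range [[0.1045, 0.1137], [0.1207, 0.1253]] collar [0.06059513] resid 0.0005
bar 1635 [ 0.1704 -0.0581  0.1744] ((173.20472717285156, -60.005592346191406), (33.44378662109375, 20.774202346801758), 77.49263000488281)
```

Emit:
{"name": "arm_command", "arguments": {
  "targets": [0, 0, 0, 0, 0, 0, 0, 0, 0, 0, 0, 0, 0, 0, 0, 0, 0, 0, 0, 0, 0, 0, 0, 0, 0, 0, 0, 0, 0, 0, 0, 0, 0, -30, 0, 0, 0, 0, 0, 0, -65, 0, 0, 0, 0, 0, 0, -65, 0, 0, 0, 0, 0, 0, -65, 0]
}}

```text
time: 30.3
tool_pos: [0.6185, -0.0116, 0.2109]
ee_rot: [-3.105, 0.041, 0.593]
wrist_force: [0.5, -0.6, -0.4]
width: 0.0469
finger_force: 0.0
```

```bash
python3 - <<'E'
from h import *
o=robot.get_obs(); print(o["time"],o["wrist_torque"],o["wrist_force"],np.degrees(o["ee_rot"]),o["joint_positions"].round(2),toolT()[:3,3]); w=snap("wrist","w12"); bar(w); tube(w); lampmeas(w)
E
```

```text
30.3 [ 0.0214049  -0.04011039 -0.02189719] [ 0.50683859 -0.60989752 -0.42215745] [-177.90718129    2.33197934   33.95403523] [-0.11  0.28  1.13  0.    1.78  0.87] [ 0.61850971 -0.01156413  0.21088965]
bar 18 [ 0.1667 -0.0696  0.1742] ((166.38233947753906, -69.6564712524414), (11.640280723571777, 2.005880355834961), 14.216869354248047)
tube n 2539 med [0.1142 0.123 ] range [[0.1035, 0.115], [0.1202, 0.1254]] collar [0.06045838] resid 0.0005
flat n 3056 angle 0.05046905738485685 along -0.0005280386513706603 std 0.000653779959556779 x range [0.1569 0.1655 0.1741] z 0.11741182258016178
bar n 24016 [ 0.2024 -0.051   0.3212] [[ 0.163  -0.0774  0.2314]
 [ 0.2326 -0.0162  0.3417]]
collar axis [0.17113235 0.11567043] r 0.010547929145921078 y [-0.06974424 -0.0485584 ]
tube n 2617 axis [0.1102 0.1153] r 0.009385715932299017 collar angle 0.09653179857677574 dist 0.05502978621447696
```

View pics/w12.png

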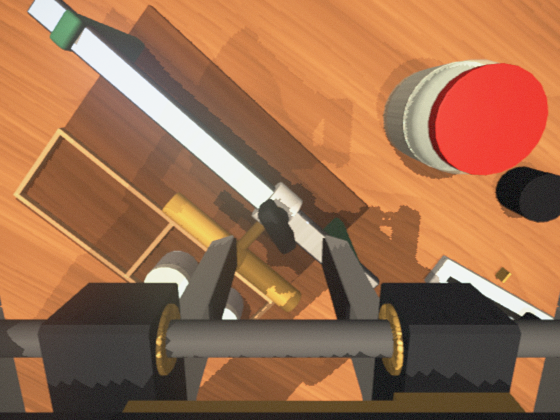

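```bash
python3 - <<'E'
from h import *
for f in ("wrist",):
    w=load(f); S=stand(cloud(w)); x,y,z=S[...,0],S[...,1],S[...,2]
    m=(z>.166)&(z<.182)&(abs(x-.168)<.03)&(abs(y+.06)<.03)
    n,l,st,ce=cv2.connectedComponentsWithStats(m.astype(np.uint8))
    for k in range(1,n):
        if st[k][4]>30:
            P=S[l==k]; r=cv2.minAreaRect(P[:,:2].astype(np.float32)*1e3); e=np.linalg.eigh(np.cov(P[:,:2].T))[1][:,1]; print(st[k],ce[k],r,np.degrees(np.arctan2(e[1],e[0])),P.mean(0))
E
```

```text
[257 205  39  49 935] [275.9368984  229.20748663] ((168.6475830078125, -59.32123947143555), (34.08443832397461, 12.265348434448242), 73.12287139892578) 73.55945525127336 [ 0.16989911 -0.05832262  0.17395319]
```

```bash
python3 - <<'E'
from h import *
screwrow(.099,turn=np.radians(106.7))
E
```

```text
row [  0.1  -0.1 -31.4] [-0.2 -0.2  0.4] n>=3.7 world yaw now [-177.8    2.5   34. ]
```

Emit:
{"name": "arm_command", "arguments": {
  "targets": [0, 0, -31.4, 0, 0, 0, 0.3, 0, 0, -31.4, 0, 0, 0, 0.3, 0, 0, -31.4, 0, 0, 0, 0.3, 0, 0, -31.4, 0, 0, 0, 0.3, 0, 0, -31.4, 0, 0, 0, 0.3, 0, 0, -31.4, 0, 0, 35, 0.3, 0, 0, -31.4, 0, 0, 65, 0.3, 0, 0, -31.4, 0, 0, 65, 0.3, 0, 0, -31.4, 0, 0, 65, 0.3, 0, 0, -31.4, 0, 0, 65, 1, 0, 0, -31.4, 0, 0, 65, 1, 0, 0, -31.4, 0, 0, 65, 1, 0, 0, -31.4, 0, 0, 65, 1]
}}

```text
time: 31.65
tool_pos: [0.6132, -0.0101, 0.1472]
ee_rot: [-3.085, 0.016, 1.141]
wrist_force: [-3.9, 2.0, 5.8]
width: 0.0119
finger_force: 30.0
```

Emit:
{"name": "arm_command", "arguments": {
  "targets": [0, 0, 0, 0, 0, 0, 1, 0, 0, -8, 0, 0, 0, 1, 0, 0, -16, 0, 0, 0, 1, 0, 0, -24, 0, 0, 0, 1, 0, 0, -32, 0, 0, 0, 1, 0, 0, -40, 0, 0, 0, 1, 0, 0, -48, 0, 0, 0, 1, 0, 0, -56, 0, 0, 0, 1, 0, 0, -64, 0, 0, 0, 1, 0, 0, -72, 0, 0, 0, 1, 0, 0, -80, 0, 0, 0, 1, 0, 0, -80, 0, 0, 0, 1]
}}

```text
time: 32.85
tool_pos: [0.6128, -0.0103, 0.1471]
ee_rot: [-3.115, -0.054, 2.538]
wrist_force: [-5.0, 0.9, 6.0]
width: 0.0114
finger_force: 30.0
```

```bash
python3 - <<'E'
from h import *
o=robot.get_obs(); print(o["time"],o["wrist_torque"],o["wrist_force"],o["width"],np.degrees(o["ee_rot"])); w=snap("wrist"); tube(w)
E
```

```text
32.85 [0.3262176  1.16782527 0.1257436 ] [-4.95381826  0.88359287  5.97800729] 0.011425350437806346 [-178.49640615   -3.06558278  145.43577138]
tube n 5829 med [0.1099 0.1233] range [[0.1004, 0.1183], [0.1193, 0.1255]] collar [0.06376684] resid 0.0004
```

Emit:
{"name": "arm_command", "arguments": {
  "targets": [0, 0, -8, 0, 0, 0, 1, 0, 0, -16, 0, 0, 0, 1, 0, 0, -24, 0, 0, 0, 1, 0, 0, -32, 0, 0, 0, 1, 0, 0, -40, 0, 0, 0, 1, 0, 0, -46, 0, 0, 0, 1, 0, 0, -46, 0, 0, 0, 1]
}}

```text
time: 33.6
tool_pos: [0.6128, -0.0105, 0.1471]
ee_rot: [3.122, -0.056, -2.941]
wrist_force: [-5.4, 0.9, 5.6]
width: 0.012
finger_force: 30.0
```

```bash
python3 - <<'E'
from h import *
o=robot.get_obs(); print(o["time"],o["wrist_torque"],o["wrist_force"],o["width"],np.degrees(o["ee_rot"]),o["joint_positions"][5]); w=snap("wrist"); tube(w)
E
```

```text
33.6 [0.39328694 1.15965153 0.05947057] [-5.38796587  0.89292362  5.59451228] 0.01195770477417021 [ 178.85120347   -3.21004312 -168.53218742] -1.8809403280774226
tube n 5781 med [0.1101 0.1232] range [[0.1005, 0.1181], [0.1196, 0.1254]] collar [0.06330331] resid 0.0004
```

Emit:
{"name": "arm_command", "arguments": {
  "targets": [0, 0, -8, 0, 0, 0, 1, 0, 0, -16, 0, 0, 0, 1, 0, 0, -24, 0, 0, 0, 1, 0, 0, -32, 0, 0, 0, 1, 0, 0, -32, 0, 0, 0, 1]
}}

```text
time: 34.15
tool_pos: [0.6128, -0.0105, 0.1471]
ee_rot: [3.095, -0.037, -2.382]
wrist_force: [-5.2, 1.7, 5.4]
width: 0.0118
finger_force: 30.0
```

```bash
python3 - <<'E'
from h import *
o=robot.get_obs(); print(o["time"],o["wrist_torque"],o["width"],np.degrees(o["ee_rot"]),o["joint_positions"][5])
E
```

```text
34.15 [0.4399445  1.20932264 0.08409354] 0.011776579304141454 [ 177.32574271   -2.11527686 -136.48826223] -2.440031192288616
```

Emit:
{"name": "arm_command", "arguments": {
  "targets": [0, 0, 8, 0, 0, 0, 1, 0, 0, 16, 0, 0, 0, 1, 0, 0, 24, 0, 0, 0, 1, 0, 0, 32, 0, 0, 0, 1, 0, 0, 40, 0, 0, 0, 1]
}}

```text
time: 34.65
tool_pos: [0.6128, -0.0104, 0.1471]
ee_rot: [3.13, -0.058, -3.089]
wrist_force: [-5.2, 1.1, 5.1]
width: 0.012
finger_force: 30.0
```

```bash
cat > st.py <<'E'
from h import *
o=robot.get_obs(); a=R.from_euler('xyz',o["ee_rot"]).as_matrix()[:,2]
y=np.degrees(o["ee_rot"][2]); print(round(o["time"],2),"torque about tool z",(a@o["wrist_torque"]).round(3),"wz",o["wrist_torque"][2].round(3),"j6t",o["joint_torque"][5].round(3),"qv",o["qvel"][5].round(2),"yaw",y.round(1),"q~",np.radians(180+(172-y if y>-100 else -188-y)).round(2),"w",o["width"].round(4))
E
python3 st.py
```

```text
Traceback (most recent call last):
  File "st.py", line 3, in <module>
    y=np.degrees(o["ee_rot"][2]); print(round(o["time"],2),"torque about tool z",(a@o["wrist_torque"]).round(3),"wz",o["wrist_torque"][2].round(3),"j6t",o["joint_torque"][5].round(3),"qv",o["qvel"][5].round(2),"yaw",y.round(1),"q~",np.radians(180+(172-y if y>-100 else -188-y)).round(2),"w",o["width"].round(4))
                                                                                                                                                                                                                                                                                                   ^^^^^^^^^^^^^^^^
AttributeError: 'float' object has no attribute 'round'
```

Emit:
{"name": "arm_command", "arguments": {
  "targets": [0, 0, 8, 0, 0, 0, 1, 0, 0, 16, 0, 0, 0, 1, 0, 0, 24, 0, 0, 0, 1, 0, 0, 32, 0, 0, 0, 1]
}}

```text
time: 35.05
tool_pos: [0.6128, -0.0104, 0.1471]
ee_rot: [-3.121, -0.056, 2.635]
wrist_force: [-5.8, 1.4, 6.0]
width: 0.0122
finger_force: 30.0
```

```bash
python3 st.py
```

```text
Traceback (most recent call last):
  File "st.py", line 3, in <module>
    y=np.degrees(o["ee_rot"][2]); print(round(o["time"],2),"torque about tool z",(a@o["wrist_torque"]).round(3),"wz",o["wrist_torque"][2].round(3),"j6t",o["joint_torque"][5].round(3),"qv",o["qvel"][5].round(2),"yaw",y.round(1),"q~",np.radians(180+(172-y if y>-100 else -188-y)).round(2),"w",o["width"].round(4))
                                                                                                                                                                                                                                                                                                   ^^^^^^^^^^^^^^^^
AttributeError: 'float' object has no attribute 'round'
```

Emit:
{"name": "arm_command", "arguments": {
  "targets": [0, 0, 8, 0, 0, 0, 1, 0, 0, 16, 0, 0, 0, 1, 0, 0, 24, 0, 0, 0, 1, 0, 0, 32, 0, 0, 0, 1]
}}

```text
time: 35.45
tool_pos: [0.6129, -0.0103, 0.1471]
ee_rot: [-3.094, -0.036, 2.077]
wrist_force: [-4.6, 1.6, 5.4]
width: 0.0118
finger_force: 30.0
```

```bash
python3 st.py
```

```text
Traceback (most recent call last):
  File "st.py", line 3, in <module>
    y=np.degrees(o["ee_rot"][2]); print(round(o["time"],2),"torque about tool z",(a@o["wrist_torque"]).round(3),"wz",o["wrist_torque"][2].round(3),"j6t",o["joint_torque"][5].round(3),"qv",o["qvel"][5].round(2),"yaw",y.round(1),"q~",np.radians(180+(172-y if y>-100 else -188-y)).round(2),"w",o["width"].round(4))
                                                                                                                                                                                                                                                                                                   ^^^^^^^^^^^^^^^^
AttributeError: 'float' object has no attribute 'round'
```

```bash
sed -i 's/o\["width"\].round(4)/round(float(o["width"]),4)/' st.py; python3 st.py
```

```text
35.45 torque about tool z -0.001 wz -0.007 j6t -1.076 qv 1.38 yaw 119.0 q~ 4.07 w 0.0118
```

Emit:
{"name": "arm_command", "arguments": {
  "targets": [0, 0, 8, 0, 0, 0, 1, 0, 0, 16, 0, 0, 0, 1]
}}

```text
time: 35.65
tool_pos: [0.6129, -0.0102, 0.1471]
ee_rot: [-3.086, -0.022, 1.798]
wrist_force: [-4.5, 1.6, 6.9]
width: 0.0115
finger_force: 30.0
```

```bash
python3 st.py
```

```text
35.65 torque about tool z -0.072 wz 0.066 j6t -1.067 qv 1.38 yaw 103.0 q~ 4.35 w 0.0115
```

Emit:
{"name": "arm_command", "arguments": {
  "targets": [0, 0, 8, 0, 0, 0, 1, 0, 0, 16, 0, 0, 0, 1]
}}

```text
time: 35.85
tool_pos: [0.6129, -0.0102, 0.1472]
ee_rot: [-3.083, -0.006, 1.519]
wrist_force: [-5.1, 1.3, 5.8]
width: 0.012
finger_force: 30.0
```

```bash
python3 st.py
```

```text
35.85 torque about tool z -0.097 wz 0.095 j6t -1.058 qv 1.38 yaw 87.0 q~ 4.62 w 0.012
```

Emit:
{"name": "arm_command", "arguments": {
  "targets": [0, 0, 8, 0, 0, 0, 1, 0, 0, 16, 0, 0, 0, 1]
}}

```text
time: 36.05
tool_pos: [0.613, -0.0102, 0.1472]
ee_rot: [-3.084, 0.011, 1.24]
wrist_force: [-3.0, 1.6, 6.0]
width: 0.0118
finger_force: 30.0
```

```bash
python3 st.py
```

```text
36.05 torque about tool z -0.135 wz 0.129 j6t -1.049 qv 1.38 yaw 71.1 q~ 4.9 w 0.0118
```

Emit:
{"name": "arm_command", "arguments": {
  "targets": [0, 0, 4, 0, 0, 0, 1, 0, 0, 8, 0, 0, 0, 1]
}}

```text
time: 36.25
tool_pos: [0.6131, -0.0102, 0.1472]
ee_rot: [-3.086, 0.018, 1.104]
wrist_force: [-3.9, 0.9, 4.8]
width: 0.0121
finger_force: 30.5
```

```bash
python3 st.py; python3 -c "
from h import *
w=snap('wrist'); tube(w)"
```

```text
36.25 torque about tool z -0.471 wz 0.466 j6t -0.042 qv 0.68 yaw 63.3 q~ 5.04 w 0.0121
tube n 3007 med [0.114  0.1229] range [[0.1028, 0.1148], [0.1203, 0.1252]] collar [0.05916633] resid 0.0005
```

Emit:
{"name": "arm_command", "arguments": {
  "targets": [0, 0, -8, 0, 0, 0, 1, 0, 0, -16, 0, 0, 0, 1, 0, 0, -24, 0, 0, 0, 1, 0, 0, -32, 0, 0, 0, 1, 0, 0, -40, 0, 0, 0, 1, 0, 0, -48, 0, 0, 0, 1, 0, 0, -56, 0, 0, 0, 1, 0, 0, -64, 0, 0, 0, 1, 0, 0, -72, 0, 0, 0, 1, 0, 0, -80, 0, 0, 0, 1, 0, 0, -88, 0, 0, 0, 1, 0, 0, -96, 0, 0, 0, 1, 0, 0, -104, 0, 0, 0, 1, 0, 0, -112, 0, 0, 0, 1, 0, 0, -120, 0, 0, 0, 1, 0, 0, -128, 0, 0, 0, 1, 0, 0, -136, 0, 0, 0, 1, 0, 0, -144, 0, 0, 0, 1, 0, 0, -152, 0, 0, 0, 1, 0, 0, -160, 0, 0, 0, 1]
}}

```text
time: 38.3
tool_pos: [0.6127, -0.0105, 0.1471]
ee_rot: [3.095, -0.037, -2.379]
wrist_force: [-5.9, 0.6, 6.4]
width: 0.0118
finger_force: 30.0
```

Emit:
{"name": "arm_command", "arguments": {
  "targets": [0, 0, 0, 0, 0, 0, 0.3, 0, 0, 0, 0, 0, 0, 0.3, 0, 0, 0, 0, 0, 0, 0.3, 0, 0, 0, 0, 0, -35, 0.3, 0, 0, 0, 0, 0, -65, 0.3, 0, 0, 0, 0, 0, -65, 0.3, 0, 0, 0, 0, 0, -65, 0.3]
}}

```text
time: 39.0
tool_pos: [0.6183, -0.0115, 0.2104]
ee_rot: [3.098, -0.035, -2.385]
wrist_force: [0.3, 0.1, -1.0]
width: 0.033
finger_force: 0.0
```

```bash
cat >> h.py <<'E'
def bar2(w):
    S=stand(cloud(w)); x,y,z=S[...,0],S[...,1],S[...,2]
    m=(z>.168)&(z<.182)&(abs(x-.168)<.03)&(abs(y+.06)<.03); n,l,st,ce=cv2.connectedComponentsWithStats(m.astype(np.uint8))
    k=1+np.argmax(st[1:,4]); P=S[l==k]; r=cv2.minAreaRect(P[:,:2].astype(np.float32)*1e3); e=np.linalg.eigh(np.cov(P[:,:2].T))[1][:,1]
    print("bar",len(P),np.round(r[0],1),np.round(r[1],1),"dir",np.degrees(np.arctan2(e[1],e[0])).round(1))
E
python3 st.py; python3 -c "
from h import *
w=snap('wrist','w13'); bar2(w); tube(w); T=toolT(); print(np.degrees(np.arctan2(*(SR.T@T[:3,0])[[1,0]])), robot.get_obs()['joint_positions'][5])"
```

```text
39.0 torque about tool z -0.008 wz 0.001 j6t 0.009 qv -0.0 yaw -136.7 q~ 2.25 w 0.033
bar 892 [168.6 -60.3] [33.4 12. ] dir 52.5
tube n 3198 med [0.1114 0.1231] range [[0.1016, 0.1182], [0.1201, 0.1253]] collar [0.06072492] resid 0.0004
-128.7031145936578 -2.437116006910349
```

Emit:
{"name": "arm_command", "arguments": {
  "targets": [0, 0, 170, 0, 0, 0, 0.3, 0, 0, 170, 0, 0, 0, 0.3, 0, 0, 170, 0, 0, 0, 0.3, 0, 0, 170, 0, 0, 0, 0.3, 0, 0, 170, 0, 0, 0, 0.3, 0, 0, 170, 0, 0, 0, 0.3, 0, 0, 170, 0, 0, 0, 0.3, 0, 0, 170, 0, 0, 0, 0.3, 0, 0, 170, 0, 0, 0, 0.3, 0, 0, 170, 0, 0, 0, 0.3, 0, 0, 170, 0, 0, 0, 0.3, 0, 0, 170, 0, 0, 0, 0.3, 0, 0, 170, 0, 0, 0, 0.3, 0, 0, 170, 0, 0, 0, 0.3, 0, 0, 170, 0, 0, 0, 0.3, 0, 0, 170, 0, 0, 0, 0.3, 0, 0, 170, 0, 0, 0, 0.3, 0, 0, 170, 0, 0, 0, 0.3, 0, 0, 170, 0, 0, 0, 0.3, 0, 0, 170, 0, 0, 0, 0.3]
}}

```text
time: 41.05
tool_pos: [0.6168, -0.0113, 0.2072]
ee_rot: [-3.088, 0.03, 0.926]
wrist_force: [0.6, 1.0, -0.3]
width: 0.033
finger_force: 0.0
```

Emit:
{"name": "arm_command", "arguments": {
  "targets": [0, 0, 8, 0, 0, 0, 0.3, 0, 0, 10, 0, 0, 0, 0.3, 0, 0, 10, 0, 0, 0, 0.3, 0, 0, 10, 0, 0, 35, 0.3, 0, 0, 10, 0, 0, 65, 0.3, 0, 0, 10, 0, 0, 65, 0.3, 0, 0, 10, 0, 0, 65, 1, 0, 0, 10, 0, 0, 65, 1, 0, 0, 10, 0, 0, 65, 1, 0, 0, 10, 0, 0, 65, 1]
}}

```text
time: 42.05
tool_pos: [0.614, -0.0096, 0.1474]
ee_rot: [-3.096, 0.034, 0.758]
wrist_force: [-3.5, 3.0, 4.3]
width: 0.0118
finger_force: 30.0
```

Emit:
{"name": "arm_command", "arguments": {
  "targets": [0, 0, -8, 0, 0, 0, 1, 0, 0, -16, 0, 0, 0, 1, 0, 0, -24, 0, 0, 0, 1, 0, 0, -32, 0, 0, 0, 1, 0, 0, -40, 0, 0, 0, 1, 0, 0, -48, 0, 0, 0, 1, 0, 0, -56, 0, 0, 0, 1, 0, 0, -64, 0, 0, 0, 1, 0, 0, -72, 0, 0, 0, 1, 0, 0, -80, 0, 0, 0, 1]
}}

```text
time: 43.05
tool_pos: [0.6124, -0.0095, 0.1474]
ee_rot: [-3.097, -0.041, 2.158]
wrist_force: [-6.6, 3.9, 6.3]
width: 0.0117
finger_force: 30.0
```

```bash
python3 st.py
```

```text
43.05 torque about tool z 0.076 wz -0.104 j6t 1.068 qv -1.38 yaw 123.7 q~ 3.99 w 0.0117
```

Emit:
{"name": "arm_command", "arguments": {
  "targets": [0, 0, -8, 0, 0, 0, 1, 0, 0, -16, 0, 0, 0, 1, 0, 0, -24, 0, 0, 0, 1, 0, 0, -32, 0, 0, 0, 1, 0, 0, -40, 0, 0, 0, 1, 0, 0, -48, 0, 0, 0, 1, 0, 0, -56, 0, 0, 0, 1, 0, 0, -64, 0, 0, 0, 1]
}}

```text
time: 43.85
tool_pos: [0.6133, -0.0105, 0.1474]
ee_rot: [3.126, -0.056, -3.009]
wrist_force: [-2.6, 2.2, 4.0]
width: 0.0152
finger_force: 35.7
```

```bash
python3 st.py
```

```text
43.85 torque about tool z 0.831 wz -0.854 j6t 0.259 qv -1.38 yaw -172.4 q~ 2.87 w 0.0152
```

Emit:
{"name": "arm_command", "arguments": {
  "targets": [0, 0, 8, 0, 0, 0, 1, 0, 0, 16, 0, 0, 0, 1, 0, 0, 16, 0, 0, 0, 1, 0, 0, 16, 0, 0, 0, 0.3, 0, 0, 16, 0, 0, 0, 0.3, 0, 0, 16, 0, 0, 0, 0.3, 0, 0, 16, 0, 0, -35, 0.3, 0, 0, 16, 0, 0, -65, 0.3, 0, 0, 16, 0, 0, -65, 0.3, 0, 0, 16, 0, 0, -65, 0.3]
}}

```text
time: 44.85
tool_pos: [0.6181, -0.0116, 0.2102]
ee_rot: [-3.141, -0.056, 2.991]
wrist_force: [0.1, 0.1, -0.3]
width: 0.033
finger_force: 0.0
```

```bash
python3 st.py; python3 -c "
from h import *
w=snap('wrist','w14'); bar2(w); tube(w); screwrow(.034)
lampmeas(w)
c=cv2.resize(w['color'][120:320,140:420],None,fx=2.8,fy=2.8,interpolation=cv2.INTER_CUBIC); cv2.imwrite('pics/w14c.png',c[:,:,::-1])"
```

```text
44.85 torque about tool z -0.041 wz 0.038 j6t -0.003 qv 0.0 yaw 171.3 q~ 3.15 w 0.033
bar 898 [168.9 -60. ] [12.  34.7] dir 178.2
tube n 3622 med [0.1099 0.1232] range [[0.1004, 0.1179], [0.1197, 0.1255]] collar [0.06384104] resid 0.0004
row [-0.   0.1 -0.7] [ 0.1  0.1 65. ] n>=1.3 world yaw now [-179.9   -3.4  171.3]
flat n 3166 angle 0.06282503449451148 along -0.0006915051288172158 std 0.0006373248467668944 x range [0.1569 0.1651 0.1737] z 0.11746655824895622
bar n 30707 [ 0.153  -0.0604  0.3243] [[ 0.1449 -0.0971  0.2375]
 [ 0.1716 -0.0223  0.343 ]]
collar axis [0.16030073 0.11613211] r 0.011518766753881873 y [-0.07098961 -0.0491499 ]
tube n 4013 axis [0.1121 0.2266] r 0.10415278718856617 collar angle 1.1447286806440027 dist 0.12808939707500583
```

View pics/w14c.png

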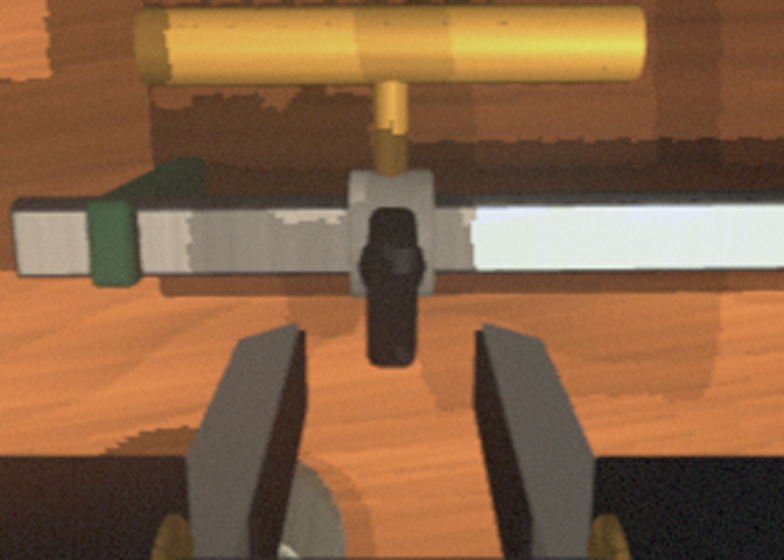

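Emit:
{"name": "arm_command", "arguments": {
  "targets": [0, 0, 0, 0, 0, 35, 0.3, 0, 0, 0, 0, 0, 65, 0.3, 0, 0, 0, 0, 0, 65, 0.3, 0, 0, 0, 0, 0, 65, 1, 0, 0, 0, 0, 0, 65, 1, 0, 0, 0, 0, 0, 65, 1, 0, 0, 0, 0, 0, 65, 1]
}}

```text
time: 45.6
tool_pos: [0.6152, -0.0108, 0.1472]
ee_rot: [-3.141, -0.054, 2.99]
wrist_force: [1.1, 1.1, 2.8]
width: 0.0118
finger_force: 30.0
```

Emit:
{"name": "arm_command", "arguments": {
  "targets": [0, 0, 8, 0, 0, 0, 1, 0, 0, 16, 0, 0, 0, 1, 0, 0, 24, 0, 0, 0, 1, 0, 0, 32, 0, 0, 0, 1, 0, 0, 40, 0, 0, 0, 1, 0, 0, 48, 0, 0, 0, 1, 0, 0, 56, 0, 0, 0, 1]
}}

```text
time: 46.3
tool_pos: [0.6139, -0.0125, 0.1472]
ee_rot: [-3.092, -0.028, 2.006]
wrist_force: [-2.0, -2.3, 4.6]
width: 0.0117
finger_force: 30.0
```

```bash
python3 st.py
```

```text
46.3 torque about tool z -0.092 wz 0.141 j6t -1.066 qv 1.38 yaw 114.9 q~ 4.14 w 0.0117
```

Emit:
{"name": "arm_command", "arguments": {
  "targets": [0, 0, 8, 0, 0, 0, 1, 0, 0, 16, 0, 0, 0, 1, 0, 0, 24, 0, 0, 0, 1, 0, 0, 32, 0, 0, 0, 1, 0, 0, 40, 0, 0, 0, 1, 0, 0, 48, 0, 0, 0, 1, 0, 0, 56, 0, 0, 0, 1]
}}

```text
time: 47.0
tool_pos: [0.6119, -0.0122, 0.1473]
ee_rot: [-3.087, 0.027, 1.03]
wrist_force: [-7.3, -3.3, 5.0]
width: 0.0118
finger_force: 30.0
```

```bash
python3 st.py
```

```text
47.0 torque about tool z -0.071 wz 0.104 j6t -1.068 qv 1.38 yaw 59.0 q~ 5.11 w 0.0118
```

Emit:
{"name": "arm_command", "arguments": {
  "targets": [0, 0, 8, 0, 0, 0, 1, 0, 0, 16, 0, 0, 0, 1, 0, 0, 24, 0, 0, 0, 1, 0, 0, 32, 0, 0, 0, 1, 0, 0, 40, 0, 0, 0, 1, 0, 0, 48, 0, 0, 0, 1]
}}

```text
time: 47.6
tool_pos: [0.6111, -0.0109, 0.1474]
ee_rot: [-3.122, 0.06, 0.193]
wrist_force: [-8.7, 0.1, 6.9]
width: 0.0116
finger_force: 30.0
```

```bash
python3 st.py
```

```text
47.6 torque about tool z -0.069 wz 0.072 j6t -1.073 qv 1.38 yaw 11.0 q~ 5.95 w 0.0116
```

Emit:
{"name": "arm_command", "arguments": {
  "targets": [0, 0, 0, 0, 0, 0, 0.3, 0, 0, 0, 0, 0, 0, 0.3, 0, 0, 0, 0, 0, 0, 0.3, 0, 0, 0, 0, 0, -35, 0.3, 0, 0, 0, 0, 0, -65, 0.3, 0, 0, 0, 0, 0, -65, 0.3]
}}

```text
time: 48.2
tool_pos: [0.6204, -0.0117, 0.2156]
ee_rot: [-3.126, 0.044, 0.199]
wrist_force: [0.7, 0.3, 1.3]
width: 0.0332
finger_force: 0.0
```

Emit:
{"name": "arm_command", "arguments": {
  "targets": [0, 0, -170, 0, 0, 0, 0.3, 0, 0, -170, 0, 0, 0, 0.3, 0, 0, -170, 0, 0, 0, 0.3, 0, 0, -170, 0, 0, 0, 0.3, 0, 0, -170, 0, 0, 0, 0.3, 0, 0, -170, 0, 0, 0, 0.3, 0, 0, -170, 0, 0, 0, 0.3, 0, 0, -170, 0, 0, 0, 0.3, 0, 0, -170, 0, 0, 0, 0.3, 0, 0, -170, 0, 0, 0, 0.3, 0, 0, -170, 0, 0, 0, 0.3, 0, 0, -170, 0, 0, 0, 0.3, 0, 0, -170, 0, 0, 0, 0.3, 0, 0, -170, 0, 0, 0, 0.3, 0, 0, -170, 0, 0, 0, 0.3, 0, 0, -170, 0, 0, 0, 0.3, 0, 0, -170, 0, 0, 0, 0.3, 0, 0, -170, 0, 0, 0, 0.3, 0, 0, -170, 0, 0, 0, 0.3, 0, 0, -170, 0, 0, 0, 0.3]
}}

```text
time: 50.2
tool_pos: [0.6175, -0.0114, 0.2085]
ee_rot: [3.132, -0.058, -3.112]
wrist_force: [0.2, -0.0, -0.1]
width: 0.0325
finger_force: 0.0
```

Emit:
{"name": "arm_command", "arguments": {
  "targets": [0, 0, -8, 0, 0, 0, 0.3, 0, 0, -10, 0, 0, 0, 0.3, 0, 0, -10, 0, 0, 0, 0.3, 0, 0, -10, 0, 0, 0, 0.3]
}}

```text
time: 50.6
tool_pos: [0.6176, -0.0114, 0.209]
ee_rot: [3.122, -0.055, -2.944]
wrist_force: [-0.3, 0.1, -0.3]
width: 0.0329
finger_force: 0.0
```

```bash
python3 st.py; python3 -c "
from h import *
w=snap('wrist','w15'); bar2(w); tube(w); screwrow(.034,turn=np.radians(-19)); T=toolT(); print(np.degrees(np.arctan2(*(SR.T@T[:3,0])[[1,0]])))"
```

```text
50.6 torque about tool z 0.027 wz -0.031 j6t -0.009 qv -0.0 yaw -168.7 q~ 2.8 w 0.0329
bar 892 [168.3 -60.1] [33.3 11.3] dir -160.8
tube n 3467 med [0.1102 0.1232] range [[0.1009, 0.1184], [0.1197, 0.1255]] collar [0.06257331] resid 0.0004
row [-0.   0.1  0.3] [ 0.3  0.1 65.4] n>=1.3 world yaw now [ 178.9   -3.2 -168.7]
-160.70337047298153
```

Emit:
{"name": "arm_command", "arguments": {
  "targets": [0, 0, 0, 0, 0, 35, 0.3, 0, 0, 0, 0, 0, 65, 0.3, 0, 0, 0, 0, 0, 65, 0.3, 0, 0, 0, 0, 0, 65, 1, 0, 0, 0, 0, 0, 65, 1, 0, 0, 0, 0, 0, 65, 1, 0, 0, 0, 0, 0, 65, 1, 0, 0, 8, 0, 0, 65, 1, 0, 0, 16, 0, 0, 65, 1, 0, 0, 24, 0, 0, 65, 1]
}}

```text
time: 51.65
tool_pos: [0.6152, -0.011, 0.1476]
ee_rot: [-3.137, -0.053, 2.915]
wrist_force: [0.2, 0.4, 4.1]
width: 0.0118
finger_force: 30.0
```

```bash
python3 st.py
```

```text
51.65 torque about tool z -0.114 wz 0.108 j6t -1.076 qv 1.38 yaw 167.0 q~ 3.23 w 0.0118
```

Emit:
{"name": "arm_command", "arguments": {
  "targets": [0, 0, 8, 0, 0, 0, 1, 0, 0, 16, 0, 0, 0, 1]
}}

```text
time: 51.85
tool_pos: [0.6149, -0.0116, 0.1476]
ee_rot: [-3.121, -0.05, 2.635]
wrist_force: [-1.2, 0.1, 3.6]
width: 0.0118
finger_force: 30.0
```

```bash
python3 st.py
```

```text
51.85 torque about tool z -0.071 wz 0.085 j6t -1.072 qv 1.38 yaw 151.0 q~ 3.51 w 0.0118
```

Emit:
{"name": "arm_command", "arguments": {
  "targets": [0, 0, 8, 0, 0, 0, 1, 0, 0, 16, 0, 0, 0, 1]
}}

```text
time: 52.05
tool_pos: [0.6145, -0.0121, 0.1476]
ee_rot: [-3.107, -0.042, 2.355]
wrist_force: [-1.7, -0.9, 6.5]
width: 0.0119
finger_force: 30.0
```

```bash
python3 st.py
```

```text
52.05 torque about tool z -0.065 wz 0.094 j6t -1.069 qv 1.38 yaw 134.9 q~ 3.79 w 0.0119
```

Emit:
{"name": "arm_command", "arguments": {
  "targets": [0, 0, 8, 0, 0, 0, 1, 0, 0, 16, 0, 0, 0, 1]
}}

```text
time: 52.25
tool_pos: [0.6141, -0.0125, 0.1477]
ee_rot: [-3.095, -0.031, 2.076]
wrist_force: [-3.0, -2.4, 5.9]
width: 0.0117
finger_force: 30.0
```

```bash
python3 st.py
```

```text
52.25 torque about tool z -0.073 wz 0.109 j6t -1.064 qv 1.38 yaw 118.9 q~ 4.07 w 0.0117
```

Emit:
{"name": "arm_command", "arguments": {
  "targets": [0, 0, 6, 0, 0, 0, 1, 0, 0, 12, 0, 0, 0, 1]
}}

```text
time: 52.45
tool_pos: [0.6136, -0.0127, 0.1477]
ee_rot: [-3.089, -0.02, 1.868]
wrist_force: [-2.6, -2.6, 5.3]
width: 0.0121
finger_force: 30.0
```

```bash
python3 st.py
```

```text
52.45 torque about tool z -0.134 wz 0.178 j6t -0.766 qv 1.03 yaw 107.0 q~ 4.28 w 0.0121
```

Emit:
{"name": "arm_command", "arguments": {
  "targets": [0, 0, 6, 0, 0, 0, 1, 0, 0, 12, 0, 0, 0, 1]
}}

```text
time: 52.65
tool_pos: [0.6131, -0.0127, 0.1478]
ee_rot: [-3.084, -0.009, 1.658]
wrist_force: [-4.1, -2.6, 7.3]
width: 0.0116
finger_force: 30.0
```

```bash
python3 st.py
```

```text
52.65 torque about tool z -0.09 wz 0.133 j6t -0.762 qv 1.04 yaw 95.0 q~ 4.49 w 0.0116
```

Emit:
{"name": "arm_command", "arguments": {
  "targets": [0, 0, 6, 0, 0, 0, 1, 0, 0, 12, 0, 0, 0, 1]
}}

```text
time: 52.85
tool_pos: [0.6127, -0.0127, 0.1478]
ee_rot: [-3.083, 0.003, 1.449]
wrist_force: [-6.0, -2.5, 7.5]
width: 0.0118
finger_force: 30.0
```

```bash
python3 st.py; python3 -c "
from h import *
w=snap('wrist'); tube(w); s=snap('scene','scene1'); t=snap('top'); W=cloud(t); c=t['color']
for n in ('flat',): lampmeas(w)
"
```

```text
52.85 torque about tool z -0.057 wz 0.104 j6t -0.755 qv 1.04 yaw 83.0 q~ 4.69 w 0.0118
tube n 4011 med [0.1126 0.1231] range [[0.1022, 0.1154], [0.1202, 0.1253]] collar [0.06035339] resid 0.0004
flat n 5027 angle 0.06031109902733845 along -0.00045082919869110505 std 0.000628774159008791 x range [0.1566 0.1654 0.1741] z 0.11742884805668706
bar n 29087 [ 0.1736 -0.0354  0.2606] [[ 0.1457 -0.0582  0.1746]
 [ 0.2065 -0.0274  0.2802]]
collar axis [0.16453482 0.11073912] r 0.01834112250539314 y [-0.05924089 -0.04761194]
tube n 5032 axis [0.1344 0.1967] r 0.07796310741084526 collar angle 1.231520727957378 dist 0.09198505147813177
```

Emit:
{"name": "arm_command", "arguments": {
  "targets": [0, 0, 0, 0, 2, 0, 1, 0, 0, 0, 0, 4, 0, 1, 0, 0, 0, 0, 6, 0, 1, 0, 0, 0, 0, 6, 0, 1]
}}

```text
time: 53.4
tool_pos: [0.6137, -0.0128, 0.1477]
ee_rot: [-3.07, 0.003, 1.454]
wrist_force: [-16.2, -1.2, 13.5]
width: 0.0114
finger_force: 30.1
```

```bash
python3 st.py; python3 -c "
from h import *
o=robot.get_obs(); print(o['wrist_force'],toolT()[:3,3]); w=snap('wrist'); tube(w)"
```

```text
53.4 torque about tool z -0.054 wz 0.102 j6t 0.025 qv -0.0 yaw 83.3 q~ 4.69 w 0.0114
[-16.24343963  -1.2103053   13.46938732] [ 0.61367249 -0.01278607  0.14768176]
tube n 4001 med [0.1132 0.124 ] range [[0.1024, 0.116], [0.1203, 0.1263]] collar [0.07720703] resid 0.0004
```

Emit:
{"name": "arm_command", "arguments": {
  "targets": [0, 0, 0, 0, -4, 0, 1, 0, 0, 0, 0, -8, 0, 1, 0, 0, 0, 0, -8, 0, 1, 0, 0, 0, 0, -8, 0, 1]
}}

```text
time: 53.85
tool_pos: [0.6123, -0.0126, 0.1478]
ee_rot: [-3.087, 0.003, 1.453]
wrist_force: [-1.9, -2.7, 6.8]
width: 0.0117
finger_force: 30.0
```

```bash
python3 st.py; python3 -c "
from h import *
o=robot.get_obs(); print(o['wrist_force'],toolT()[:3,3]); w=snap('wrist'); tube(w)"
```

```text
53.85 torque about tool z 0.012 wz 0.042 j6t -0.01 qv 0.0 yaw 83.3 q~ 4.69 w 0.0117
[-1.90456162 -2.72159386  6.83811575] [ 0.61229182 -0.01263375  0.14784278]
tube n 4016 med [0.1128 0.1225] range [[0.102, 0.1149], [0.1201, 0.1247]] collar [0.05061163] resid 0.0004
```

Emit:
{"name": "arm_command", "arguments": {
  "targets": [0, 0, 0, 0, 2.5, 0, 1, 0, 0, 6, 0, 2.5, 0, 1, 0, 0, 12, 0, 2.5, 0, 1, 0, 0, 18, 0, 2.5, 0, 1, 0, 0, 21, 0, 2.5, 0, 1, 0, 0, 21, 0, 2.5, 0, 1]
}}

```text
time: 54.5
tool_pos: [0.6122, -0.0124, 0.1479]
ee_rot: [-3.085, 0.024, 1.088]
wrist_force: [-9.1, -2.7, 10.7]
width: 0.012
finger_force: 31.1
```

```bash
python3 st.py; python3 -c "
from h import *
o=robot.get_obs(); print(o['wrist_force']); w=snap('wrist'); tube(w)"
```

```text
54.5 torque about tool z -0.662 wz 0.715 j6t 0.836 qv -0.03 yaw 62.4 q~ 5.06 w 0.012
[-9.14566687 -2.72102491 10.69482472]
tube n 3102 med [0.1141 0.123 ] range [[0.1029, 0.1148], [0.1203, 0.1253]] collar [0.06009331] resid 0.0004
```

Emit:
{"name": "arm_command", "arguments": {
  "targets": [0, 0, 0, 0, 0, 0, 0.3, 0, 0, 0, 0, 0, 0, 0.3, 0, 0, 0, 0, 0, 0, 0.3, 0, 0, 0, 0, 0, -35, 0.3, 0, 0, 0, 0, 0, -65, 0.3, 0, 0, 0, 0, 0, -65, 0.3, 0, 0, 0, 0, 0, -65, 0.3]
}}

```text
time: 55.25
tool_pos: [0.6186, -0.0113, 0.21]
ee_rot: [-3.088, 0.019, 1.089]
wrist_force: [-0.2, -0.0, -0.4]
width: 0.0328
finger_force: 0.0
```

```bash
python3 -c "
from h import *
w=snap('wrist','w16'); bar2(w); tube(w); lampmeas(w)
t=snap('top','top9'); W=cloud(t); c=t['color'].astype(int)
# dimmer grip, mark
r=(slice(160,205),slice(345,412))
h=cv2.cvtColor(t['color'],cv2.COLOR_RGB2HSV)
w1=load('wrist')
print(robot.get_obs()['joint_positions'].round(2), robot.get_obs()['time'])
row([.58,-.30,.25],np.pi/2)
"
```

```text
bar 890 [168.8 -59.1] [33.8 11.9] dir 73.7
tube n 1801 med [0.1131 0.1231] range [[0.1028, 0.1159], [0.1201, 0.1255]] collar [0.06152553] resid 0.0005
flat n 3438 angle 0.059300916666204566 along -0.0004734271438494586 std 0.0006511525129075861 x range [0.1567 0.1659 0.1741] z 0.1174171821122749
bar n 24172 [ 0.1926 -0.0374  0.3253] [[ 0.1528 -0.0578  0.2634]
 [ 0.2259 -0.0187  0.3421]]
collar axis [0.16447205 0.11093445] r 0.018232723446439163 y [-0.06960745 -0.04254662]
tube n 1851 axis [0.1101 0.1152] r 0.009548136837795538 collar angle 0.09410620632405177 dist 0.05518240884658461
[-0.11  0.29  1.13  0.    1.78  0.37] 55.35
row [ -3.5   0.4 -27.7] [-274.    98.4  -42.3] n>=5.9 world yaw now [-176.7    1.2   62.4]
```

```bash
python3 -c "
from h import *
p=world([.108,-.085,.14]); print(p); row(p,np.pi/2+SY)
"
```

```text
[ 0.55168135 -0.02694388  0.14      ]
row [ -3.5   0.6 -19.7] [-43.  -47.   71.5] n>=2.3 world yaw now [-176.7    1.2   62.4]
```

Emit:
{"name": "arm_command", "arguments": {
  "targets": [-3.5, 0.6, -19.7, -43, -47, 0, 1, -3.5, 0.6, -19.7, -43, -47, 0, 1, -3.5, 0.6, -19.7, -43, -47, 0, 1, -3.5, 0.6, -19.7, -43, -47, 40, 1, -3.5, 0.6, -19.7, -43, -47, 71, 1, -3.5, 0.6, -19.7, -43, -47, 71, 1, -3.5, 0.6, -19.7, -43, -47, 71, 1, -3.5, 0.6, -19.7, -43, -47, 71, 1]
}}

```text
time: 56.15
tool_pos: [0.5537, -0.0273, 0.144]
ee_rot: [3.135, 0.0, 1.432]
wrist_force: [0.5, -0.9, 0.0]
width: 0.0003
finger_force: 0.0
```

Emit:
{"name": "arm_command", "arguments": {
  "targets": [0, 0, 0, 0, 0, 8, 1, 0, 0, 0, 0, 0, 13, 1, 0, 0, 0, 0, 0, 16, 1, 0, 0, 0, 0, 0, 16, 1, 0, 0, 0, 0, 0, 16, 1]
}}

```text
time: 56.65
tool_pos: [0.5528, -0.0272, 0.1265]
ee_rot: [3.138, 0.0, 1.432]
wrist_force: [0.2, -0.0, -0.3]
width: 0.0009
finger_force: 0.0
```

Emit:
{"name": "arm_command", "arguments": {
  "targets": [0, 0, 0, 0, 0, 1, 1, 0, 0, 0, 0, 0, 2, 1, 0, 0, 0, 0, 0, 2, 1]
}}

```text
time: 56.95
tool_pos: [0.5529, -0.0272, 0.1248]
ee_rot: [3.137, 0.0, 1.432]
wrist_force: [-0.3, -0.3, 1.6]
width: 0.0005
finger_force: 0.6
```

Emit:
{"name": "arm_command", "arguments": {
  "targets": [0, 0, 0, 0, 0, 1, 1, 0, 0, 0, 0, 0, 2, 1, 0, 0, 0, 0, 0, 2, 1]
}}

```text
time: 57.25
tool_pos: [0.5525, -0.0272, 0.1227]
ee_rot: [3.138, 0.0, 1.432]
wrist_force: [-2.8, 0.6, 4.5]
width: 0.0002
finger_force: 2.1
```

```bash
python3 -c "
from h import *
w=snap('wrist'); tube(w); o=robot.get_obs(); print(o['wrist_force'],o['tool_pos'])"
```

```text
tube n 4466 med [0.1094 0.121 ] range [[0.0998, 0.1152], [0.1194, 0.1233]] collar [0.02389728] resid 0.0004
[-2.63740855  0.54244713  3.86025365] [ 0.55253446 -0.02715762  0.12275251]
```

Emit:
{"name": "arm_command", "arguments": {
  "targets": [0, 0, 0, 0, 0, 1, 1, 0, 0, 0, 0, 0, 2, 1, 0, 0, 0, 0, 0, 2, 1, 0, 0, 0, 0, 0, 2, 1]
}}

```text
time: 57.7
tool_pos: [0.5524, -0.0271, 0.1203]
ee_rot: [3.138, 0.0, 1.432]
wrist_force: [-2.1, 0.0, 4.9]
width: 0.0006
finger_force: 2.2
```

```bash
python3 -c "
from h import *
w=snap('wrist'); tube(w); o=robot.get_obs(); print(o['wrist_force'],o['tool_pos'])"
```

```text
tube n 4452 med [0.1097 0.1186] range [[0.0999, 0.1127], [0.1194, 0.1208]] collar [-0.02077212] resid 0.0004
[-3.38401523  0.23586634  3.44852433] [ 0.5524928  -0.02714698  0.12030846]
```

Emit:
{"name": "arm_command", "arguments": {
  "targets": [0, 0, 0, 0, 0, 2, 1, 0, 0, 0, 0, 0, 4, 1, 0, 0, 0, 0, 0, 7, 1, 0, 0, 0, 0, 0, 7, 1, 0, 0, 0, 0, 0, -30, 1, 0, 0, 0, 0, 0, -80, 1, 0, 0, 0, -50, 0, -110, 1, 0, 0, 0, -50, 0, -110, 1, 0, 0, 0, -50, 0, -110, 1]
}}

```text
time: 58.65
tool_pos: [0.5462, -0.0778, 0.2308]
ee_rot: [3.135, 0.0, 1.429]
wrist_force: [0.4, 0.2, 0.4]
width: 0.0005
finger_force: 0.0
```

```bash
python3 -c "
from h import *
w=snap('wrist','w17'); tube(w); bar2(w); screwrow(.099,a=-.16,turn=np.radians(106.5)); print(robot.get_obs()['tool_pos'])"
```

```text
tube n 3084 med [0.1102 0.111 ] range [[0.1009, 0.1058], [0.1199, 0.1133]] collar [-0.15926514] resid 0.0005
bar 945 [154.8 -59.8] [34. 12.] dir 73.5
row [-8.9  1.3 16.4] [74.7 40.3 21.7] n>=2.2 world yaw now [179.8  -0.   82. ]
[ 0.54549523 -0.07674417  0.22920865]
```

Emit:
{"name": "arm_command", "arguments": {
  "targets": [-8.9, 1.3, 16.4, 74.5, 40, 21.5, 0.3, -8.9, 1.3, 16.4, 74.5, 40, 21.5, 0.3, -8.9, 1.3, 16.4, 74.5, 40, 21.5, 0.3, -8.9, 1.3, 16.4, 74.5, 40, 21.5, 0.3, -8.9, 1.3, 16.4, 74.5, 40, 21.5, 0.3, -8.9, 1.3, 16.4, 74.5, 40, 21.5, 0.3]
}}

```text
time: 59.3
tool_pos: [0.5954, -0.0091, 0.2091]
ee_rot: [2.988, -0.045, 1.148]
wrist_force: [-1.2, 0.8, 0.0]
width: 0.0327
finger_force: 0.0
```

```bash
python3 -c "
from h import *
w=snap('wrist'); tube(w); screwrow(.034,a=-.16,turn=np.radians(106.5))"; python3 st.py
```

```text
tube n 1809 med [0.1108 0.1109] range [[0.1016, 0.1058], [0.1198, 0.1132]] collar [-0.1601813] resid 0.0005
row [0. 0. 0.] [ 0.8 -0.3 66.5] n>=1.3 world yaw now [171.2  -2.6  65.8]
59.35 torque about tool z -0.045 wz 0.042 j6t 0.006 qv 0.0 yaw 65.8 q~ 5.0 w 0.033
```

Emit:
{"name": "arm_command", "arguments": {
  "targets": [0, 0, 0, 0, 0, 35, 0.3, 0, 0, 0, 0, 0, 65, 0.3, 0, 0, 0, 0, 0, 65, 0.3, 0, 0, 0, 0, 0, 65, 1, 0, 0, 0, 0, 0, 65, 1, 0, 0, 0, 0, 0, 65, 1, 0, 0, 0, 0, 0, 65, 1]
}}

```text
time: 60.05
tool_pos: [0.6051, -0.0092, 0.1472]
ee_rot: [2.988, -0.046, 1.149]
wrist_force: [-3.5, 1.8, 5.8]
width: 0.0118
finger_force: 30.0
```

Emit:
{"name": "arm_command", "arguments": {
  "targets": [0, 0, -8, 0, 0, 0, 1, 0, 0, -16, 0, 0, 0, 1, 0, 0, -24, 0, 0, 0, 1, 0, 0, -32, 0, 0, 0, 1, 0, 0, -40, 0, 0, 0, 1, 0, 0, -48, 0, 0, 0, 1, 0, 0, -56, 0, 0, 0, 1, 0, 0, -64, 0, 0, 0, 1, 0, 0, -72, 0, 0, 0, 1, 0, 0, -80, 0, 0, 0, 1, 0, 0, -88, 0, 0, 0, 1, 0, 0, -96, 0, 0, 0, 1, 0, 0, -104, 0, 0, 0, 1, 0, 0, -112, 0, 0, 0, 1, 0, 0, -120, 0, 0, 0, 1, 0, 0, -128, 0, 0, 0, 1, 0, 0, -136, 0, 0, 0, 1, 0, 0, -144, 0, 0, 0, 1, 0, 0, -152, 0, 0, 0, 1, 0, 0, -158, 0, 0, 0, 1]
}}

```text
time: 62.05
tool_pos: [0.6048, -0.0093, 0.147]
ee_rot: [-3.016, 0.099, -2.369]
wrist_force: [-4.7, 1.8, 5.3]
width: 0.0119
finger_force: 30.0
```

```bash
python3 st.py
```

```text
62.05 torque about tool z 0.084 wz -0.039 j6t 0.65 qv -1.02 yaw -135.8 q~ 2.23 w 0.0119
```

Emit:
{"name": "arm_command", "arguments": {
  "targets": [0, 0, 0, 0, 0, 0, 0.3, 0, 0, 0, 0, 0, 0, 0.3, 0, 0, 0, 0, 0, 0, 0.3, 0, 0, 0, 0, 0, -35, 0.3, 0, 0, 0, 0, 0, -65, 0.3, 0, 0, 0, 0, 0, -65, 0.3, 0, 0, 0, 0, 0, -65, 0.3]
}}

```text
time: 62.75
tool_pos: [0.596, -0.0085, 0.2099]
ee_rot: [-3.014, 0.101, -2.375]
wrist_force: [0.2, 0.4, -0.0]
width: 0.033
finger_force: 0.0
```

Emit:
{"name": "arm_command", "arguments": {
  "targets": [0, 0, 170, 0, 0, 0, 0.3, 0, 0, 170, 0, 0, 0, 0.3, 0, 0, 170, 0, 0, 0, 0.3, 0, 0, 170, 0, 0, 0, 0.3, 0, 0, 170, 0, 0, 0, 0.3, 0, 0, 170, 0, 0, 0, 0.3, 0, 0, 170, 0, 0, 0, 0.3, 0, 0, 170, 0, 0, 0, 0.3, 0, 0, 170, 0, 0, 0, 0.3, 0, 0, 170, 0, 0, 0, 0.3, 0, 0, 170, 0, 0, 0, 0.3, 0, 0, 170, 0, 0, 0, 0.3, 0, 0, 170, 0, 0, 0, 0.3, 0, 0, 170, 0, 0, 0, 0.3, 0, 0, 170, 0, 0, 0, 0.3, 0, 0, 170, 0, 0, 0, 0.3, 0, 0, 170, 0, 0, 0, 0.3, 0, 0, 170, 0, 0, 0, 0.3, 0, 0, 170, 0, 0, 0, 0.3, 0, 0, 170, 0, 0, 0, 0.3]
}}

```text
time: 64.75
tool_pos: [0.5946, -0.0084, 0.2062]
ee_rot: [3.004, -0.075, 0.935]
wrist_force: [-0.6, 0.4, 0.1]
width: 0.0326
finger_force: 0.0
```

```bash
python3 -c "
from h import *
w=snap('wrist'); bar2(w); tube(w); screwrow(.034,a=-.16,turn=np.radians(128.5))"; python3 st.py
```

```text
bar 922 [155.2 -59.1] [33.9 12.1] dir 52.1
tube n 2155 med [0.112  0.1112] range [[0.102, 0.1058], [0.1198, 0.1133]] collar [-0.1581313] resid 0.0005
row [-0.2  0.1  9.6] [ 1.   1.4 63.8] n>=1.3 world yaw now [172.1  -4.3  53.4]
64.8 torque about tool z -0.003 wz -0.008 j6t 0.327 qv -0.24 yaw 53.4 q~ 5.21 w 0.0325
```

Emit:
{"name": "arm_command", "arguments": {
  "targets": [0, 0, 8, 0, 0, 0, 0.3, 0, 0, 9.6, 0, 0, 0, 0.3, 0, 0, 9.6, 0, 0, 0, 0.3, 0, 0, 9.6, 0, 0, 35, 0.3, 0, 0, 9.6, 0, 0, 64, 0.3, 0, 0, 9.6, 0, 0, 64, 0.3, 0, 0, 9.6, 0, 0, 64, 1, 0, 0, 9.6, 0, 0, 64, 1, 0, 0, 9.6, 0, 0, 64, 1, 0, 0, 9.6, 0, 0, 64, 1]
}}

```text
time: 65.8
tool_pos: [0.6055, -0.0086, 0.1481]
ee_rot: [3.015, -0.101, 0.775]
wrist_force: [-4.0, 3.0, 4.9]
width: 0.0123
finger_force: 30.0
```

Emit:
{"name": "arm_command", "arguments": {
  "targets": [0, 0, -8, 0, 0, 0, 1, 0, 0, -16, 0, 0, 0, 1, 0, 0, -24, 0, 0, 0, 1, 0, 0, -32, 0, 0, 0, 1, 0, 0, -40, 0, 0, 0, 1, 0, 0, -48, 0, 0, 0, 1, 0, 0, -56, 0, 0, 0, 1, 0, 0, -64, 0, 0, 0, 1, 0, 0, -72, 0, 0, 0, 1, 0, 0, -80, 0, 0, 0, 1, 0, 0, -88, 0, 0, 0, 1, 0, 0, -96, 0, 0, 0, 1, 0, 0, -104, 0, 0, 0, 1, 0, 0, -112, 0, 0, 0, 1, 0, 0, -120, 0, 0, 0, 1, 0, 0, -126, 0, 0, 0, 1, 0, 0, -126, 0, 0, 0, 1]
}}

```text
time: 67.5
tool_pos: [0.604, -0.0092, 0.1479]
ee_rot: [3.136, 0.158, 2.969]
wrist_force: [-8.2, 2.0, 6.4]
width: 0.0118
finger_force: 30.0
```

```bash
python3 st.py
```

```text
67.5 torque about tool z -0.024 wz 0.078 j6t -0.323 qv 0.06 yaw 170.1 q~ 3.17 w 0.0118
```

Emit:
{"name": "arm_command", "arguments": {
  "targets": [0, 0, 8, 0, 0, 0, 1, 0, 0, 16, 0, 0, 0, 1, 0, 0, 24, 0, 0, 0, 1, 0, 0, 32, 0, 0, 0, 1, 0, 0, 40, 0, 0, 0, 1, 0, 0, 48, 0, 0, 0, 1]
}}

```text
time: 68.1
tool_pos: [0.6043, -0.0086, 0.1479]
ee_rot: [3.018, 0.1, 2.119]
wrist_force: [-6.5, 3.8, 5.9]
width: 0.0116
finger_force: 30.0
```

```bash
python3 st.py
```

```text
68.1 torque about tool z -0.092 wz 0.168 j6t -1.071 qv 1.38 yaw 121.4 q~ 4.02 w 0.0116
```

Emit:
{"name": "arm_command", "arguments": {
  "targets": [0, 0, 8, 0, 0, 0, 1, 0, 0, 16, 0, 0, 0, 1, 0, 0, 24, 0, 0, 0, 1, 0, 0, 32, 0, 0, 0, 1, 0, 0, 40, 0, 0, 0, 1, 0, 0, 48, 0, 0, 0, 1]
}}

```text
time: 68.7
tool_pos: [0.6049, -0.0085, 0.148]
ee_rot: [2.983, -0.025, 1.289]
wrist_force: [-4.1, 3.9, 6.1]
width: 0.0121
finger_force: 30.0
```

```bash
python3 st.py
```

```text
68.7 torque about tool z -0.08 wz 0.164 j6t -1.068 qv 1.38 yaw 73.9 q~ 4.85 w 0.0121
```

Emit:
{"name": "arm_command", "arguments": {
  "targets": [0, 0, 8, 0, 0, 0, 1, 0, 0, 16, 0, 0, 0, 1, 0, 0, 24, 0, 0, 0, 1, 0, 0, 32, 0, 0, 0, 1, 0, 0, 40, 0, 0, 0, 1, 0, 0, 48, 0, 0, 0, 1]
}}

```text
time: 69.3
tool_pos: [0.6054, -0.0089, 0.1481]
ee_rot: [3.052, -0.135, 0.455]
wrist_force: [-3.0, 3.5, 4.1]
width: 0.012
finger_force: 30.0
```

```bash
python3 st.py; python3 -c "
from h import *
w=snap('wrist'); tube(w)"
```

```text
69.3 torque about tool z -0.053 wz 0.114 j6t -1.07 qv 1.38 yaw 26.1 q~ 5.69 w 0.012
tube n 2626 med [0.1152 0.1105] range [[0.1034, 0.1034], [0.121, 0.1132]] collar [-0.16209042] resid 0.0005
```

Emit:
{"name": "arm_command", "arguments": {
  "targets": [0, 0, 8, 0, 0, 0, 1, 0, 0, 16, 0, 0, 0, 1, 0, 0, 24, 0, 0, 0, 1, 0, 0, 32, 0, 0, 0, 1]
}}

```text
time: 69.75
tool_pos: [0.6055, -0.0094, 0.1481]
ee_rot: [3.137, -0.162, -0.107]
wrist_force: [-2.7, 1.8, 6.7]
width: 0.0122
finger_force: 30.0
```

```bash
python3 st.py
```

```text
69.75 torque about tool z -0.034 wz 0.075 j6t -1.074 qv 1.38 yaw -6.1 q~ 6.25 w 0.0122
```

Emit:
{"name": "arm_command", "arguments": {
  "targets": [0, 0, 8, 0, 0, 0, 1, 0, 0, 16, 0, 0, 0, 1, 0, 0, 24, 0, 0, 0, 1, 0, 0, 32, 0, 0, 0, 1, 0, 0, 40, 0, 0, 0, 1, 0, 0, 46, 0, 0, 0, 1]
}}

```text
time: 70.35
tool_pos: [0.6052, -0.01, 0.1481]
ee_rot: [-3.029, -0.116, -0.916]
wrist_force: [-5.7, 0.9, 6.4]
width: 0.0119
finger_force: 30.0
```

```bash
python3 st.py; python3 -c "
from h import *
print(robot.get_obs()['joint_positions'][5])"
```

```text
70.35 torque about tool z -0.059 wz 0.072 j6t -0.659 qv 1.02 yaw -52.5 q~ 7.06 w 0.0119
2.3742991802230295
```

Emit:
{"name": "arm_command", "arguments": {
  "targets": [0, 0, 0, 0, 0, 0, 0.3, 0, 0, 0, 0, 0, 0, 0.3, 0, 0, 0, 0, 0, 0, 0.3, 0, 0, 0, 0, 0, -35, 0.3, 0, 0, 0, 0, 0, -65, 0.3, 0, 0, 0, 0, 0, -65, 0.3, 0, 0, 0, 0, 0, -65, 0.3]
}}

```text
time: 71.05
tool_pos: [0.5958, -0.0085, 0.2107]
ee_rot: [-3.028, -0.117, -0.913]
wrist_force: [-0.5, -0.2, -0.8]
width: 0.0324
finger_force: 0.0
```

Emit:
{"name": "arm_command", "arguments": {
  "targets": [0, 0, -170, 0, 0, 0, 0.3, 0, 0, -170, 0, 0, 0, 0.3, 0, 0, -170, 0, 0, 0, 0.3, 0, 0, -170, 0, 0, 0, 0.3, 0, 0, -170, 0, 0, 0, 0.3, 0, 0, -170, 0, 0, 0, 0.3, 0, 0, -170, 0, 0, 0, 0.3, 0, 0, -170, 0, 0, 0, 0.3, 0, 0, -170, 0, 0, 0, 0.3, 0, 0, -170, 0, 0, 0, 0.3, 0, 0, -170, 0, 0, 0, 0.3, 0, 0, -170, 0, 0, 0, 0.3, 0, 0, -170, 0, 0, 0, 0.3, 0, 0, -170, 0, 0, 0, 0.3, 0, 0, -170, 0, 0, 0, 0.3, 0, 0, -170, 0, 0, 0, 0.3, 0, 0, -170, 0, 0, 0, 0.3, 0, 0, -170, 0, 0, 0, 0.3, 0, 0, -170, 0, 0, 0, 0.3, 0, 0, -170, 0, 0, 0, 0.3]
}}

```text
time: 73.05
tool_pos: [0.5944, -0.0084, 0.2071]
ee_rot: [3.016, 0.092, 2.06]
wrist_force: [-0.5, -0.1, -0.2]
width: 0.033
finger_force: 0.0
```

Emit:
{"name": "arm_command", "arguments": {
  "targets": [0, 0, -8, 0, 0, 0, 0.3, 0, 0, -10, 0, 0, 0, 0.3, 0, 0, -10, 0, 0, 0, 0.3, 0, 0, -10, 0, 0, 35, 0.3, 0, 0, -10, 0, 0, 65, 0.3, 0, 0, -10, 0, 0, 65, 0.3, 0, 0, -10, 0, 0, 65, 1, 0, 0, -10, 0, 0, 65, 1, 0, 0, -10, 0, 0, 65, 1, 0, 0, -10, 0, 0, 65, 1]
}}

```text
time: 74.05
tool_pos: [0.6057, -0.0106, 0.1481]
ee_rot: [3.029, 0.118, 2.227]
wrist_force: [-2.9, -1.0, 3.6]
width: 0.0119
finger_force: 30.0
```

```bash
python3 st.py
```

```text
74.05 torque about tool z 0.036 wz -0.128 j6t -0.035 qv 0.0 yaw 127.6 q~ 3.92 w 0.0119
```

Emit:
{"name": "arm_command", "arguments": {
  "targets": [0, 0, 8, 0, 0, 0, 1, 0, 0, 16, 0, 0, 0, 1, 0, 0, 24, 0, 0, 0, 1, 0, 0, 32, 0, 0, 0, 1, 0, 0, 40, 0, 0, 0, 1, 0, 0, 48, 0, 0, 0, 1]
}}

```text
time: 74.65
tool_pos: [0.6044, -0.011, 0.148]
ee_rot: [2.982, -0.004, 1.391]
wrist_force: [-6.8, -1.8, 5.6]
width: 0.0117
finger_force: 30.0
```

```bash
python3 st.py
```

```text
74.65 torque about tool z -0.148 wz 0.015 j6t -1.022 qv 1.38 yaw 79.7 q~ 4.75 w 0.0117
```

Emit:
{"name": "arm_command", "arguments": {
  "targets": [0, 0, 5, 0, 0, 0, 1, 0, 0, 10, 0, 0, 0, 1]
}}

```text
time: 74.85
tool_pos: [0.6041, -0.0109, 0.1479]
ee_rot: [2.986, -0.031, 1.22]
wrist_force: [-7.3, -1.7, 6.1]
width: 0.0116
finger_force: 30.0
```

```bash
python3 st.py
```

```text
74.85 torque about tool z -0.107 wz -0.025 j6t -0.583 qv 0.86 yaw 69.9 q~ 4.92 w 0.0116
```

Emit:
{"name": "arm_command", "arguments": {
  "targets": [0, 0, 5, 0, 0, 0, 1, 0, 0, 10, 0, 0, 0, 1]
}}

```text
time: 75.05
tool_pos: [0.604, -0.0109, 0.1479]
ee_rot: [2.993, -0.057, 1.049]
wrist_force: [-8.2, -2.7, 6.5]
width: 0.0126
finger_force: 32.3
```

```bash
python3 st.py; python3 -c "
from h import *
w=snap('wrist'); tube(w)"
```

```text
75.05 torque about tool z -0.716 wz 0.575 j6t 0.045 qv 0.86 yaw 60.1 q~ 5.09 w 0.0126
tube n 2940 med [0.1125 0.111 ] range [[0.102, 0.1048], [0.1204, 0.1132]] collar [-0.16017325] resid 0.0005
```

Emit:
{"name": "arm_command", "arguments": {
  "targets": [0, 0, -8, 0, 0, 0, 1, 0, 0, -16, 0, 0, 0, 1, 0, 0, -24, 0, 0, 0, 1, 0, 0, -32, 0, 0, 0, 1, 0, 0, -40, 0, 0, 0, 1, 0, 0, -48, 0, 0, 0, 1, 0, 0, -56, 0, 0, 0, 1, 0, 0, -64, 0, 0, 0, 1, 0, 0, -72, 0, 0, 0, 1, 0, 0, -80, 0, 0, 0, 1, 0, 0, -88, 0, 0, 0, 1, 0, 0, -96, 0, 0, 0, 1, 0, 0, -104, 0, 0, 0, 1, 0, 0, -112, 0, 0, 0, 1, 0, 0, -120, 0, 0, 0, 1, 0, 0, -128, 0, 0, 0, 1, 0, 0, -136, 0, 0, 0, 1, 0, 0, -144, 0, 0, 0, 1, 0, 0, -150, 0, 0, 0, 1, 0, 0, -150, 0, 0, 0, 1]
}}

```text
time: 77.1
tool_pos: [0.6062, -0.0083, 0.1481]
ee_rot: [-3.043, 0.13, -2.611]
wrist_force: [-1.3, 4.2, 5.9]
width: 0.012
finger_force: 30.0
```

```bash
python3 st.py; python3 -c "
from h import *
w=snap('wrist'); tube(w); T=toolT()
# rotate present pose about the rod axis by .22+.05
for d in (.22,.27):
    ax=world([.165,0,.110]); Rr=SR@R.from_euler('y',d).as_matrix()@SR.T
    row(ax+Rr@(T[:3,3]-ax),rot=Rr@T[:3,:3])"
```

```text
77.1 torque about tool z -0.075 wz 0.217 j6t -0.424 qv 0.07 yaw -149.6 q~ 2.47 w 0.012
tube n 5555 med [0.1088 0.111 ] range [[0.1006, 0.1051], [0.1192, 0.1132]] collar [-0.15872354] resid 0.0004
row [-7.7  9.9  0. ] [-6.6 -5.1  1.1] n>=1.5 world yaw now [-174.4    7.5 -149.7]
row [-9.5 12.2  0. ] [-8.1 -6.3  1.6] n>=1.8 world yaw now [-174.4    7.5 -149.7]
```

Emit:
{"name": "arm_command", "arguments": {
  "targets": [-2, 2.5, 0, -1.7, -1.3, 0.2, 1, -4, 5, 0, -3.4, -2.6, 0.4, 1, -6, 7.5, 0, -5, -3.9, 0.7, 1, -7.7, 9.9, 0, -6.6, -5.1, 1.1, 1, -8.6, 11, 0, -7.4, -5.8, 1.3, 1, -8.6, 11, 0, -7.4, -5.8, 1.3, 1, -8.6, 11, 0, -7.4, -5.8, 1.3, 1]
}}

```text
time: 77.85
tool_pos: [0.6154, -0.0097, 0.148]
ee_rot: [3.089, -0.063, -2.618]
wrist_force: [-1.1, 3.3, 7.0]
width: 0.0118
finger_force: 30.0
```

```bash
python3 st.py; python3 -c "
from h import *
w=snap('wrist'); tube(w); T=toolT(); print(robot.get_obs()['wrist_force'])
for d in (.05,):
    ax=world([.165,0,.110]); Rr=SR@R.from_euler('y',d).as_matrix()@SR.T
    row(ax+Rr@(T[:3,3]-ax),rot=Rr@T[:3,:3])"
```

```text
77.85 torque about tool z -0.001 wz -0.06 j6t 0.043 qv 0.0 yaw -150.0 q~ 2.48 w 0.0118
tube n 5532 med [0.1111 0.1244] range [[0.1013, 0.1194], [0.1201, 0.1265]] collar [0.08388809] resid 0.0004
[-1.08892931  3.68152815  6.08898189]
row [-1.8  2.3  0. ] [-1.5 -1.2  0.1] n>=0.3 world yaw now [ 177.    -3.6 -150. ]
```

Emit:
{"name": "arm_command", "arguments": {
  "targets": [0.7, -0.9, 0, 0.6, 0.5, 0, 1, 0.8, -1, 0, 0.7, 0.5, 0, 1, 0.8, -1, 0, 0.7, 0.5, 0, 1, 0.8, -1, 0, 0.7, 0.5, 0, 1]
}}

```text
time: 78.3
tool_pos: [0.6145, -0.0096, 0.1481]
ee_rot: [3.103, -0.045, -2.618]
wrist_force: [-1.5, 4.3, 6.6]
width: 0.0119
finger_force: 30.0
```

```bash
python3 -c "
from h import *
w=snap('wrist'); tube(w)"
```

```text
tube n 5545 med [0.1107 0.1232] range [[0.101, 0.1182], [0.1199, 0.1253]] collar [0.06162289] resid 0.0004
```

Emit:
{"name": "arm_command", "arguments": {
  "targets": [0, 0, 8, 0, 0, 0, 1, 0, 0, 16, 0, 0, 0, 1, 0, 0, 24, 0, 0, 0, 1, 0, 0, 32, 0, 0, 0, 1, 0, 0, 40, 0, 0, 0, 1, 0, 0, 48, 0, 0, 0, 1, 0, 0, 56, 0, 0, 0, 1, 0, 0, 60, 0, 0, 0, 1, 0, 0, 64, 0, 0, 0, 1, 0, 0, 68, 0, 0, 0, 1]
}}

```text
time: 79.35
tool_pos: [0.6144, -0.0116, 0.1481]
ee_rot: [-3.111, -0.05, 2.472]
wrist_force: [-2.2, -0.3, 5.9]
width: 0.0118
finger_force: 30.0
```

```bash
python3 st.py; python3 -c "
from h import *
w=snap('wrist'); tube(w)"
```

```text
79.35 torque about tool z -0.08 wz 0.083 j6t -0.506 qv 0.69 yaw 141.7 q~ 3.67 w 0.0118
tube n 5754 med [0.11   0.1232] range [[0.1005, 0.1182], [0.1195, 0.1254]] collar [0.06228431] resid 0.0004
```

Emit:
{"name": "arm_command", "arguments": {
  "targets": [0, 0, 3, 0, 0, 0, 1, 0, 0, 6, 0, 0, 0, 1, 0, 0, 9, 0, 0, 0, 1, 0, 0, 12, 0, 0, 0, 1, 0, 0, 15, 0, 0, 0, 1, 0, 0, 18, 0, 0, 0, 1, 0, 0, 21, 0, 0, 0, 1, 0, 0, 24, 0, 0, 0, 1]
}}

```text
time: 80.2
tool_pos: [0.6139, -0.0121, 0.1481]
ee_rot: [-3.092, -0.033, 2.054]
wrist_force: [-3.2, 0.0, 6.5]
width: 0.0118
finger_force: 30.0
```

```bash
python3 st.py; python3 -c "
from h import *
w=snap('wrist'); tube(w)"
```

```text
80.2 torque about tool z -0.086 wz 0.099 j6t -0.358 qv 0.52 yaw 117.7 q~ 4.09 w 0.0118
tube n 5356 med [0.1109 0.1232] range [[0.101, 0.1176], [0.1198, 0.1254]] collar [0.06235711] resid 0.0004
```

Emit:
{"name": "arm_command", "arguments": {
  "targets": [0, 0, 8, 0, 0, 0, 1, 0, 0, 16, 0, 0, 0, 1, 0, 0, 24, 0, 0, 0, 1, 0, 0, 32, 0, 0, 0, 1, 0, 0, 40, 0, 0, 0, 1, 0, 0, 46, 0, 0, 0, 1, 0, 0, 51, 0, 0, 0, 1, 0, 0, 55, 0, 0, 0, 1, 0, 0, 55, 0, 0, 0, 1]
}}

```text
time: 81.15
tool_pos: [0.6124, -0.0121, 0.1483]
ee_rot: [-3.083, 0.023, 1.098]
wrist_force: [-7.5, -0.8, 9.3]
width: 0.0118
finger_force: 30.6
```

```bash
python3 st.py
```

```text
81.15 torque about tool z -0.518 wz 0.536 j6t 0.801 qv -0.04 yaw 62.9 q~ 5.05 w 0.0118
```

Emit:
{"name": "arm_command", "arguments": {
  "targets": [0, 0, 0, 0, 0, 0, 0.3, 0, 0, 0, 0, 0, 0, 0.3, 0, 0, 0, 0, 0, 0, 0.3, 0, 0, 0, 0, 0, -35, 0.3, 0, 0, 0, 0, 0, -80, 0.3, 0, 0, 0, 0, 0, -110, 0.3, 0, 0, 0, 0, 0, -110, 0.3]
}}

```text
time: 81.85
tool_pos: [0.6232, -0.0123, 0.2621]
ee_rot: [-3.095, 0.016, 1.099]
wrist_force: [1.4, 0.1, 0.6]
width: 0.0328
finger_force: 0.0
```

```bash
python3 -c "
from h import *
w=snap('wrist'); bar2(w); tube(w); o=robot.get_obs(); print(o['time'],o['tool_pos'])
row([.56,-.33,.25],0)"
```

```text
bar 603 [168.6 -59.5] [34.2 12. ] dir 73.7
tube n 1393 med [0.113  0.1231] range [[0.1029, 0.1164], [0.1198, 0.1256]] collar [0.06110122] resid 0.0005
81.9 [ 0.62223166 -0.01220091  0.25879666]
row [-2.1  2.5 63. ] [-311.2   89.5    9.7] n>=7.3 world yaw now [-177.    1.   63.]
```

Emit:
{"name": "arm_command", "arguments": {
  "targets": [-2.1, 2.5, 63, -311, 89.5, 10, -0.2, -2.1, 2.5, 63, -311, 89.5, 10, -0.2, -2.1, 2.5, 63, -311, 89.5, 10, -0.2, -2.1, 2.5, 63, -311, 89.5, 10, -0.2, -2.1, 2.5, 63, -311, 89.5, 10, -0.2, -2.1, 2.5, 63, -311, 89.5, 10, -0.2, -2.1, 2.5, 63, -311, 89.5, 10, -0.2, -2.1, 2.5, 63, -311, 89.5, 10, -0.2, -2.1, 2.5, 63, -311, 89.5, 10, -0.2, -2.1, 2.5, 63, -311, 89.5, 10, -0.2, -2.1, 2.5, 63, -311, 89.5, 10, -0.2]
}}

```text
time: 83.0
tool_pos: [0.5588, -0.3288, 0.2462]
ee_rot: [-3.14, 0.008, 0.002]
wrist_force: [1.2, -0.8, 0.2]
width: 0.0566
finger_force: 0.0
```

```bash
cat > dim.py <<'E'
from h import *
w=snap('wrist','dim'); W=cloud(w); c=w['color'].astype(int); x,y,z=W[...,0],W[...,1],W[...,2]; reg=(x>.56)&(x<.74)&(y<-.2)&(y>-.43)
h=cv2.cvtColor(w['color'],cv2.COLOR_RGB2HSV)
tr=reg&(c.min(-1)>120)&(z>.008)&(z<.02); P=W[tr][:,:2]; r=cv2.minAreaRect(P.astype(np.float32)*1e3); print('track',len(P),r)
g=reg&(z>.045)&(z<.06)&(c.max(-1)<110); G=W[g]; rg=cv2.minAreaRect(G[:,:2].astype(np.float32)*1e3); print('grip',len(G),rg,G[:,2].mean())
b=np.array(r[0])/1e3; 
q=cv2.boxPoints(r); e=sorted([(np.linalg.norm(q[i+1]-q[i]),q[i+1]-q[i]) for i in range(3)],key=lambda t:-t[0])[0][1]; e=e/np.linalg.norm(e); e*=np.sign(e[1]); print('track dir',e)
n=np.array([e[1],-e[0]]); n*=np.sign(n[0])
s=(x-b[0])*n[0]+(y-b[1])*n[1]
m=reg&(s>.0235)&(s<.036)&(z>.007)&(z<.022)&(abs((x-b[0])*e[0]+(y-b[1])*e[1])<.09); k,l,st,ce=cv2.connectedComponentsWithStats(m.astype(np.uint8))
M=None
for i in range(1,k):
    if st[i][4]>6: p=W[l==i]; print('mark',st[i][4],p.mean(0),'t',((p[:,:2]-b)@e).min(),((p[:,:2]-b)@e).max(),'s',((p[:,:2]-b)@n).mean()); M=((p[:,:2]-b)@e); M=(M.min()+M.max())/2
t=((np.array(rg[0])/1e3-b)@e); print('grip t',t,'mark t',M,'to go',None if M is None else M-t, 'e',e,'time',robot.get_obs()['time'])
yaw=np.arctan2(-e[0],e[1]); ctr=np.array(rg[0])/1e3
row([*ctr,.10],yaw); row([*ctr,.036],yaw)
E
python3 dim.py
```

```text
track 4063 ((631.8229370117188, -306.7162170410156), (39.814659118652344, 169.60340881347656), 4.425848007202148)
grip 1085 ((646.6433715820312, -285.509033203125), (152.77734375, 181.7960968017578), 86.56436920166016) 0.04933753495894424
track dir [-0.07716905  0.99701804]
mark 28 [ 0.66246118 -0.29076247  0.01474958] t 0.01220825624871896 0.015397511536576881 s 0.031778019681939766
grip t 0.02000026594292926 mark t 0.01380288389264792 to go -0.006197382050281339 e [-0.07716905  0.99701804] time 83.05
row [-0.1  0.4 -4.3] [ 88.8 -43.  145.9] n>=3.5 world yaw now [-1.8e+02  4.0e-01  1.0e-01]
row [-0.1  0.4 -4.3] [ 89.3 -43.  209.9] n>=4.6 world yaw now [-1.8e+02  4.0e-01  1.0e-01]
```

```bash
python3 - <<'E'
from h import *
w=load('wrist'); W=cloud(w); c=w['color'].astype(int); b=np.array([.63182,-.30672]); e=np.array([-.07717,.99702]); n=np.array([.99702,.07717])
D=W[...,:2]-b; t=D@e; s=D@n
g=(abs(s)<.022)&(abs(t)<.085)&(W[...,2]>.045)&(W[...,2]<.06); G=np.c_[t[g],s[g]]; r=cv2.minAreaRect(G.astype(np.float32)*1e3); print(g.sum(),r,np.percentile(G,[1,99],axis=0))
tc=np.percentile(G[:,0],[1,99]).mean(); ctr=b+tc*e; yaw=np.arctan2(-e[0],e[1]) ; print('togo',.0138-tc,ctr,yaw)
row([*ctr,.10],yaw); row([*ctr,.040],yaw)
E
```

```text
519 ((-43.67556381225586, -0.048790931701660156), (19.941255569458008, 27.87257957458496), 0.029497651383280754) [[-0.05343951 -0.01354916]
 [-0.03377611  0.0134301 ]]
togo 0.057407808767511136 [ 0.63518521 -0.35019786] 0.07724664164501106
row [-0.1  0.4 -4.3] [ 77.3  21.7 146. ] n>=3.3 world yaw now [-1.8e+02  4.0e-01  1.0e-01]
row [-0.1  0.4 -4.3] [ 77.7  21.7 206. ] n>=4.4 world yaw now [-1.8e+02  4.0e-01  1.0e-01]
```

Emit:
{"name": "arm_command", "arguments": {
  "targets": [0, 0.4, -4.3, 77.5, 21.7, 100, -0.2, 0, 0.4, -4.3, 77.5, 21.7, 100, -0.2, 0, 0.4, -4.3, 77.5, 21.7, 130, -0.2, 0, 0.4, -4.3, 77.5, 21.7, 170, -0.2, 0, 0.4, -4.3, 77.5, 21.7, 205, -0.2, 0, 0.4, -4.3, 77.5, 21.7, 216, -0.2, 0, 0.4, -4.3, 77.5, 21.7, 216, -0.2, 0, 0.4, -4.3, 77.5, 21.7, 216, -0.2, 0, 0.4, -4.3, 77.5, 21.7, 216, 1, 0, 0.4, -4.3, 77.5, 21.7, 216, 1, 0, 0.4, -4.3, 77.5, 21.7, 216, 1, 0, 0.4, -4.3, 77.5, 21.7, 216, 1, 0, 0.4, -4.3, 77.5, 21.7, 216, 1]
}}

```text
time: 84.35
tool_pos: [0.6348, -0.3513, 0.0309]
ee_rot: [-3.141, -0.001, 0.075]
wrist_force: [0.3, 2.0, 1.9]
width: 0.0199
finger_force: 8.1
```

```bash
python3 -c "
from h import *
b=np.array([.63182,-.30672]); e=np.array([-.07717,.99702]); n=np.array([.99702,.07717]); o=robot.get_obs(); d=o['tool_pos'][:2]-b; print('t',d@e,'s',d@n,o['width'])
row([*(b+.0138*e),o['tool_pos'][2]],.0772)"
```

```text
t -0.044717257902828995 s -0.0004540513139689376 0.019859515665586174
row [-0.  -0.  -0.1] [  0.3 -58.5   0. ] n>=1.2 world yaw now [-180.    -0.     4.3]
```

Emit:
{"name": "arm_command", "arguments": {
  "targets": [0, 0, 0, 0, -12, 0, 1, 0, 0, 0, 0, -24, 0, 1, 0, 0, 0, 0, -36, 0, 1, 0, 0, 0, 0, -48, 0, 1, 0, 0, 0, 0, -55, 0, 1, 0, 0, 0, 0, -58.5, 0, 1, 0, 0, 0, 0, -58.5, 0, 1, 0, 0, 0, 0, -58.5, 0, 1, 0, 0, 0, 0, -58.5, 0, 1]
}}

```text
time: 85.25
tool_pos: [0.6303, -0.2927, 0.0309]
ee_rot: [-3.14, -0.0, 0.075]
wrist_force: [-2.0, 0.9, 3.9]
width: 0.0198
finger_force: 30.0
```

Emit:
{"name": "arm_command", "arguments": {
  "targets": [0, 0, 0, 0, 0, 0, -0.2, 0, 0, 0, 0, 0, 0, -0.2, 0, 0, 0, 0, 0, 0, -0.2, 0, 0, 0, 0, 0, -40, -0.2, 0, 0, 0, 0, 0, -90, -0.2, 0, 0, 0, -40, 0, -140, -0.2, 0, 0, 0, -75, 0, -180, -0.2, 0, 0, 0, -75, 0, -180, -0.2, 0, 0, 0, -75, 0, -180, -0.2]
}}

```text
time: 86.15
tool_pos: [0.5559, -0.2998, 0.214]
ee_rot: [3.138, -0.006, 0.073]
wrist_force: [0.3, 0.5, -0.8]
width: 0.0563
finger_force: 0.0
```

```bash
python3 - <<'E'
from h import *
w=snap('wrist','fin'); W=cloud(w); b=np.array([.63182,-.30672]); e=np.array([-.07717,.99702]); n=np.array([.99702,.07717])
D=W[...,:2]-b; t=D@e; s=D@n; z=W[...,2]
g=(abs(s)<.022)&(abs(t)<.085)&(z>.045)&(z<.06); print('grip',g.sum(),np.percentile(t[g],[1,99]).mean())
m=(s>.0235)&(s<.045)&(abs(t)<.05)&(z>.007)&(z<.022); print('mark',m.sum(),np.percentile(t[m],[2,98]).mean())
tt=snap('top'); Wt=cloud(tt); c=tt['color'].astype(int); h=(c.min(-1)>150)&(Wt[...,2]>.035)&(Wt[...,2]<.07); k,l,st,ce=cv2.connectedComponentsWithStats(h.astype(np.uint8))
for i in range(1,k):
    if st[i][4]>60: print('tin',st[i][4],Wt[l==i].mean(0).round(3),stand(Wt[l==i].mean(0)).round(3))
tube(tt); print(robot.get_obs()['time'],robot.get_obs()['finger_force'])
E
```

```text
grip 619 0.015004184738568495
mark 45 0.01386387341240444
tin 227 [0.468 0.043 0.056] [ 0.016 -0.027  0.056]
tin 228 [ 0.442 -0.037  0.056] [ 0.001 -0.11   0.056]
tube n 187 med [0.108  0.1238] range [[0.1012, 0.1187], [0.1156, 0.1294]] collar [0.07323025] resid 0.0013
86.25 0.0
```

```bash
python3 -c "
from h import *
row([.468,.043,.214],np.pi/2+SY)"
```

```text
row [ -0.1  -0.1 -77.8] [ -61.9 -347.    -4.6] n>=9.1 world yaw now [-179.9    0.     4.3]
```

Emit:
{"name": "arm_command", "arguments": {
  "targets": [0, 0, -77.8, -62, -347, -5, -0.6, 0, 0, -77.8, -62, -347, -5, -0.6, 0, 0, -77.8, -62, -347, -5, -0.6, 0, 0, -77.8, -62, -347, -5, -0.6, 0, 0, -77.8, -62, -347, -5, -0.6, 0, 0, -77.8, -62, -347, -5, -0.6, 0, 0, -77.8, -62, -347, -5, -0.6, 0, 0, -77.8, -62, -347, -5, -0.6, 0, 0, -77.8, -62, -347, -5, -0.6, 0, 0, -77.8, -62, -347, -5, -0.6, 0, 0, -77.8, -62, -347, -5, -0.6, 0, 0, -77.8, -62, -347, -5, -0.6]
}}

```text
time: 87.45
tool_pos: [0.4677, 0.0427, 0.2143]
ee_rot: [-3.139, -0.001, 1.43]
wrist_force: [0.8, 0.2, -0.4]
width: 0.0756
finger_force: 0.0
```

```bash
python3 -c "
from h import *
w=snap('wrist'); c=tin(w,(.468,.043),zl=(.045,.07)); S=stand(np.r_[c,0]); print('stand',S)
W=cloud(w); m=(np.hypot(W[...,0]-c[0],W[...,1]-c[1])<.02)&(W[...,2]>.045)&(W[...,2]<.07); P=W[m]; k=np.linalg.lstsq(np.c_[P[:,:2],np.ones(len(P))],P[:,2],rcond=None)[0]; print('tilt',k)
row([*c,.0275],np.pi/2+SY); p=world([0,-.040,0]); d=SR.T@(p-np.r_[c,0]); print('then tool x,y',d[1]*1e3,d[0]*1e3)"
```

```text
tin n 1989 circ [0.4682 0.0427] 0.0255 mean [0.4684 0.0437] rect [0.05 0.05] z 0.056
stand [ 0.01567383 -0.02760557  0.        ]
tilt [ 0.00014141 -0.00179032  0.05574591]
row [-0.1 -0.  -0.1] [  0.2   0.6 187.2] n>=3.7 world yaw now [-179.9   -0.    82. ]
then tool x,y -12.394427547967203 -15.673826091269031
```

Emit:
{"name": "arm_command", "arguments": {
  "targets": [0, 0, 0, 0, 0.5, 45, -0.6, 0, 0, 0, 0, 0.5, 90, -0.6, 0, 0, 0, 0, 0.5, 130, -0.6, 0, 0, 0, 0, 0.5, 165, -0.6, 0, 0, 0, 0, 0.5, 186, -0.6, 0, 0, 0, 0, 0.5, 186, -0.6, 0, 0, 0, 0, 0.5, 186, -0.6, 0, 0, 0, 0, 0.5, 186, 1, 0, 0, 0, 0, 0.5, 186, 1, 0, 0, 0, 0, 0.5, 186, 1, 0, 0, 0, 0, 0.5, 186, 1]
}}

```text
time: 88.6
tool_pos: [0.469, 0.0428, 0.0308]
ee_rot: [3.14, -0.001, 1.433]
wrist_force: [-1.0, -0.4, 2.8]
width: 0.0495
finger_force: 30.0
```

Emit:
{"name": "arm_command", "arguments": {
  "targets": [0, 0, 0, 0, 0, -4, 1, 0, 0, 0, -6, -8, -5, 1, 0, 0, 0, -12, -16, -5, 1, 0, 0, 0, -12, -16, -5, 1, 0, 0, 0, -12, -16, -2, 1, 0, 0, 0, -12, -16, 0.5, 1, 0, 0, 0, -12, -16, 0.5, 1, 0, 0, 0, -12, -16, 0.5, 1, 0, 0, 0, -12, -16, 0.5, -0.5, 0, 0, 0, -12, -16, 0.5, -0.5, 0, 0, 0, -12, -16, 0.5, -0.5, 0, 0, 0, -12, -16, -35, -0.5, 0, 0, 0, -12, -16, -85, -0.5, 0, 0, 0, -12, -16, -135, -0.5, 0, 0, 0, -12, -16, -185, -0.5, 0, 0, 0, -12, -16, -185, -0.5, 0, 0, 0, -12, -16, -185, -0.5]
}}

```text
time: 90.3
tool_pos: [0.4516, 0.0329, 0.2159]
ee_rot: [3.138, -0.001, 1.433]
wrist_force: [-0.9, 0.2, -0.4]
width: 0.0705
finger_force: 0.0
```

```bash
python3 -c "
from h import *
w=snap('wrist')
for p in ((.451,.0326),(.442,-.0377)): c=tin(w,p,zl=(.045,.07)); print('stand',stand(np.r_[c,0]))
tube(w); bar2(w); print(robot.get_obs()['time'],robot.get_obs()['tool_pos'])"
```

```text
tin n 1968 circ [0.4513 0.0328] 0.0255 mean [0.4515 0.0336] rect [0.05 0.05] z 0.056
stand [ 0.0003042  -0.03972998  0.        ]
tin n 1772 circ [ 0.4423 -0.0374] 0.0257 mean [ 0.4424 -0.0357] rect [0.05 0.05] z 0.056
stand [ 0.00110579 -0.11052003  0.        ]
tube n 2517 med [0.1064 0.1233] range [[0.0991, 0.1159], [0.117, 0.1257]] collar [0.06688352] resid 0.0004
bar 1051 [167.8 -59.8] [34.3 13. ] dir 72.5
90.35 [0.45054936 0.0329991  0.21387292]
```

All set; handing in.

```bash
python3 -c "
from bench import robot
print(robot.close_job())"
```

```text
the job is handed in; nothing more can be done
None
```

The job is handed in at about 90 s, but I can't confirm the set screw is tight on the flat. Both round tins stand upright in the bay in front of the collar (no square tins were there), the lamp is down with the screw facing the flat to about 0.01 rad, and the dimmer, moved last, is about 1 mm from its mark. The screw is hard against a stop, but I read that stop as about 5.0 rad, not the expected 4.0. I felt no firming at 4.0, the stop didn't move with the collar 0.22 rad off the flat, and the collar still slid under a light push.

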